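# Load the sensor test nest and start programme 4

### The arm

A 6-joint arm with a two-finger parallel gripper is mounted at the origin on the work surface. World frame = base frame: x ahead of the robot, y to its left, z up, the work surface at z = 0. Lengths are in m, angles in rad, forces in N, time in s.
With the tool pointing down it reaches from about 0.325 to 0.75 m from the base axis. Payload 7.6 kg.
Tool frame: the origin (TCP) lies between the finger pads; the fingertips stand 14 mm ahead of it and the grasp point (between the pads) lies 5 mm behind it (manip.finger_overhang is the distance from the TCP to the fingertips, in m); z points along the fingers, y is the direction in which the jaws open and shut (so a half turn about z gives the same grasp; the last joint's range is limited). The gripper opens to 85 mm and grips with 20 to 120 N. Pads are 22 mm wide; open, the fingers measure 114 mm over their backs; the gripper's body (76 mm by 85 mm) begins 54 mm behind the grasp point. The pads swing forward as they close: fully open they stand 13 mm farther back than shut.
Start: joints at [-1.172, 0.052, 1.401, -0, 1.689, -0.07], TCP at [0.237, -0.468, 0.245] pointing down, gripper open.
Joint ranges: [-2.9, 2.9], [-0.91, 2.17], [0.12, 2.37], [-1.06, 4.2], [0.26, 2.73], [-2.93, 2.93]. Speed limits (rad/s): [2.57, 2.57, 3.01, 3.14, 3.14, 3.14].

### API

Orientations are given as a 3x3 rotation matrix whose columns are the frame's x, y, z axes.
In Python, from bench import manip gives the robot as it stands. The module is installed in compiled form; this text tells all that it offers.
- The arm moves only by the shell command python3 -m jog 'ROWS' [FORCE]. ROWS is JSON, a list that holds one entry, the list of rows, each a list of 7 numbers: the shift along the tool's x, y, z in m, then the turn, a rotation vector about the tool's x, y, z in degrees, then the closure, from 0 (fully open) to 1 (shut). A call has 1 to 8 rows; each row shifts and turns the commanded pose from where the row before left it, along the tool's axes as they then stand; what a row does not reach is not made up. A row lasts 1/10 s, in which the tool goes at most 50 mm and 8.59 degrees, less where a joint would pass 70% of its speed; a pose out of reach is approached as far as the arm can. A call is refused whole if a number of a shift passes 0.05 or a number of a turn 8.59, either way. A call with a gripper value outside its range is refused whole. The fingers move at their own pace and stop on an object; FORCE is the grip in N (left out, the last holds). Time passes only in rows, so rows that do not move let the fingers close. It gives the time, the measured TCP pose, the force and the opening at its end, in the units of the state.
- manip.read_state(): the state, without advancing time (a new reading comes with each control period).
- manip.capture(name): name is "scene" or "top"; returns the picture (384x512x3 uint8, red, green, blue); there is no depth.
- manip.camera_params(name): a dict with "K" (3x3 intrinsics, pixels), "k1" (the pictures are not rectified: a ray, as slopes to the right and down, at radius r is drawn at 1 + k1 r^2 times it, then the intrinsics apply), "extrinsics" (4x4, takes a point from camera to world coordinates). Camera axes: x right, y up, looking along -z (the intrinsics and any distortion apply to the point x, -y, -z); pixel columns grow to the right and rows downward; lengths in m; the calibration is good to about 2 mm. A picture is of the moment at which its call begins. camera_params takes no time and is no camera call.
- manip.hand_in(): hands the job in, once; it reports no verdict.
The state is a dict: "t": time; "joints": joint angles; "dq": joint speeds; "effort": joint torques, N m; "tcp_pos": TCP position; "eef_rot": TCP orientation; "ft_force": force on the tool from outside, world axes, zero at the start; "moment": the same for the moment, N m; "gripper_width": opening from 0.0 (shut) to 1.0 (fully open).
Only numpy, scipy, OpenCV 4.12 (cv2) and the standard library are available. Lean on these libraries where they do the work, as an engineer would, in place of code of your own. Each camera call takes 0.05 s, during which the arm holds its last target. There are 200 camera calls.

### The job

Turn the controller's selector dial to click 1 (one dot, the loading position) and let it settle there, then drop every sensor capsule, port up, into a pocket of the test nest, one to a pocket, each sitting flat on the pocket's floor. When all are loaded turn the dial to click 4 (four dots) and let it settle, then press the start button down and let it go. Finally turn the dial back to click 0 (no dots) to lock the controller, leaving all capsules seated and the grease can standing.

Things in the scene. Friction and masses are not known exactly. Their poses are not given: they have to be found in the camera images.
- nest: test nest: a fixed aluminium block 200 x 138 x 24 mm (its x, y, z) with six round pockets, three along its x by two along its y, on a 62 mm pitch, open at the top. Origin: centre of its underside, on the table; z up.
- nest_hole0 (a point): centre of the mouth of pocket 0, at the level of the block's top face, 24 mm above the table; the pocket is 46 mm across with a 2 mm chamfered rim and 10 mm deep, flat-bottomed; it takes one capsule
- nest_hole1 (a point): centre of the mouth of pocket 1, at the level of the block's top face, 24 mm above the table; the pocket is 46 mm across with a 2 mm chamfered rim and 10 mm deep, flat-bottomed; it takes one capsule
- nest_hole2 (a point): centre of the mouth of pocket 2, at the level of the block's top face, 24 mm above the table; the pocket is 46 mm across with a 2 mm chamfered rim and 10 mm deep, flat-bottomed; it takes one capsule
- nest_hole3 (a point): centre of the mouth of pocket 3, at the level of the block's top face, 24 mm above the table; the pocket is 46 mm across with a 2 mm chamfered rim and 10 mm deep, flat-bottomed; it takes one capsule
- nest_hole4 (a point): centre of the mouth of pocket 4, at the level of the block's top face, 24 mm above the table; the pocket is 46 mm across with a 2 mm chamfered rim and 10 mm deep, flat-bottomed; it takes one capsule
- nest_hole5 (a point): centre of the mouth of pocket 5, at the level of the block's top face, 24 mm above the table; the pocket is 46 mm across with a 2 mm chamfered rim and 10 mm deep, flat-bottomed; it takes one capsule
- capsule0_mid (a point): loose stainless sensor capsule (absent in some starts: None): cylinder 40 mm across and 30 mm tall, with a port (18 mm across, 8 mm tall) on the middle of its top; 0.10 to 0.21 kg. Stands on the table, port up. This point is on its axis, 15 mm above its foot; z along the axis towards the port. Seated in a pocket, its body stands 20 mm proud and this point is 29 mm above the table.
- capsule1_mid (a point): loose stainless sensor capsule (absent in some starts: None): cylinder 40 mm across and 30 mm tall, with a port (18 mm across, 8 mm tall) on the middle of its top; 0.10 to 0.21 kg. Stands on the table, port up. This point is on its axis, 15 mm above its foot; z along the axis towards the port. Seated in a pocket, its body stands 20 mm proud and this point is 29 mm above the table.
- capsule2_mid (a point): loose stainless sensor capsule (absent in some starts: None): cylinder 40 mm across and 30 mm tall, with a port (18 mm across, 8 mm tall) on the middle of its top; 0.10 to 0.21 kg. Stands on the table, port up. This point is on its axis, 15 mm above its foot; z along the axis towards the port. Seated in a pocket, its body stands 20 mm proud and this point is 29 mm above the table.
- capsule3_mid (a point): loose stainless sensor capsule (absent in some starts: None): cylinder 40 mm across and 30 mm tall, with a port (18 mm across, 8 mm tall) on the middle of its top; 0.10 to 0.21 kg. Stands on the table, port up. This point is on its axis, 15 mm above its foot; z along the axis towards the port. Seated in a pocket, its body stands 20 mm proud and this point is 29 mm above the table.
- capsule4_mid (a point): loose stainless sensor capsule (absent in some starts: None): cylinder 40 mm across and 30 mm tall, with a port (18 mm across, 8 mm tall) on the middle of its top; 0.10 to 0.21 kg. Stands on the table, port up. This point is on its axis, 15 mm above its foot; z along the axis towards the port. Seated in a pocket, its body stands 20 mm proud and this point is 29 mm above the table.
- capsule5_mid (a point): loose stainless sensor capsule (absent in some starts: None): cylinder 40 mm across and 30 mm tall, with a port (18 mm across, 8 mm tall) on the middle of its top; 0.10 to 0.21 kg. Stands on the table, port up. This point is on its axis, 15 mm above its foot; z along the axis towards the port. Seated in a pocket, its body stands 20 mm proud and this point is 29 mm above the table.
- panel: test controller: a fixed flat off-white box with a dark grey top face, 200 x 140 x 60 mm (its x, y, z), carrying the selector dial (42 mm from its centre towards its -x end, the robot's side) and the start button (65 mm from its centre towards +x). Origin: centre of its underside, on the table; z up.
- dial (a joint): selector dial angle, rad, clockwise from above: seven click positions 0 to 6, 0.5236 rad apart (click k reads 0.5236 k), stops just past 0 and 6. Its white line points to the controller's -x end at 0, +y side at 3, +x at 6; position k has k white dots beside it. Let go within 0.17 rad of a position, it snaps in by itself; a click takes about 0.1 N m.
- dial_grip (a point): grip point of the dial, on its vertical axis: the black bar grip is 42 mm long, 14 mm wide and 32 mm tall, from 72 to 104 mm above the table, and this point is 97 mm above the table. Its x axis lies along the bar; the white line is on the -x half.
- start (a joint): travel of the start button, m: 0 free, 0.006 fully down, springs back when let go; fully down takes 5 N, and it counts as pressed from 0.004 on
- start_top (a point): centre of the top of the start button, a round steel push button 26 mm across that is pressed straight down
- nut: bystander: loose brass ring, 48 mm across, with a 30 mm hole, 16 mm tall, lying flat among the capsules; origin at the centre of its underside
- grease: bystander: loose closed can, 52 mm across, 70 mm tall, 0.4 kg, standing among the capsules; origin at the centre of its underside
Things that resemble listed ones, but are neither listed nor needed, are in the scene too. What is shaped like the part that bears capsule5_mid but turquoise is not meant.

How it is judged:
By the outcome, as a careful person would: the job done as asked, in the order asked, and still so for the second after the job is handed in, with the robot touching nothing.
Of capsule0, capsule1, capsule2, capsule3, capsule4, capsule5 only 4 to 6 are there at a start; the rules pass over those that are not, and their reading is None.
At some moment in a run one of capsule0, capsule1, capsule2, capsule3, capsule4, capsule5 may be knocked a few centimetres aside while the robot is not near it.
It also fails if it takes over 210 s, if anything falls off the work surface, if the arm or the gripper's body presses on something with over 40 N, if the wrist force passes 120 N, or if a joint passes its speed limit or range.

## Working session

There is one attempt and no reset: what is moved stays moved. The work goes in short steps, Python scripts to look and compute and a shell command to move; the robot and the scene stay as the last step left them, time stands still between calls to the robot, and variables do not carry over. Pictures are saved under pics/ and viewed, about 12 in all and at most 16, crops included, and the job is handed in when it is done.

```bash
mkdir -p pics; cat > h.py <<'E'
import numpy as np, cv2
from bench import manip
def cap(name, fn, crop=None, s=1):
    im=manip.capture(name)
    cv2.imwrite('pics/raw_'+fn,im[:,:,::-1])
    if crop: im=im[crop[1]:crop[3],crop[0]:crop[2]]
    if s!=1: im=cv2.resize(im,None,fx=s,fy=s,interpolation=cv2.INTER_CUBIC)
    cv2.imwrite('pics/'+fn,im[:,:,::-1])
def px2w(name,u,v,z):
    p=manip.camera_params(name);K=np.array(p['K']);k1=p['k1'];E=np.array(p['extrinsics'])
    d=np.linalg.inv(K)@[u,v,1];d=d[:2]/d[2];x=d.copy()
    for _ in range(30): x=d/(1+k1*(x@x))
    r=E[:3,:3]@np.array([x[0],-x[1],-1]);o=E[:3,3]
    return o+r*(z-o[2])/r[2]
def w2px(name,P):
    p=manip.camera_params(name);K=np.array(p['K']);k1=p['k1'];E=np.array(p['extrinsics'])
    c=E[:3,:3].T@(np.array(P)-E[:3,3]);x=np.array([c[0],-c[1]])/-c[2]
    x=x*(1+k1*(x@x));return (K@[x[0],x[1],1])[:2]
E
python3 - <<'E'
from h import *
cap('top','top0.png',None,1.5);cap('scene','scene0.png',None,1.5)
for n in('top','scene'):
    p=manip.camera_params(n);print(n,np.round(p['K'],1),p['k1'],np.round(p['extrinsics'],3))
E
```

```text
top [[381.6   0.  261.3]
 [  0.  381.6 191.6]
 [  0.    0.    1. ]] -0.035116461264905 [[-0.024  0.983 -0.18   0.409]
 [-1.    -0.027 -0.015 -0.007]
 [-0.02   0.18   0.984  1.059]
 [ 0.     0.     0.     1.   ]]
scene [[426.9   0.  250.1]
 [  0.  426.9 190.6]
 [  0.    0.    1. ]] -0.01841559196269435 [[ 0.493 -0.616  0.614  1.171]
 [ 0.87   0.361 -0.337 -0.341]
 [-0.015  0.7    0.714  0.735]
 [ 0.     0.     0.     1.   ]]
```

View pics/top0.png

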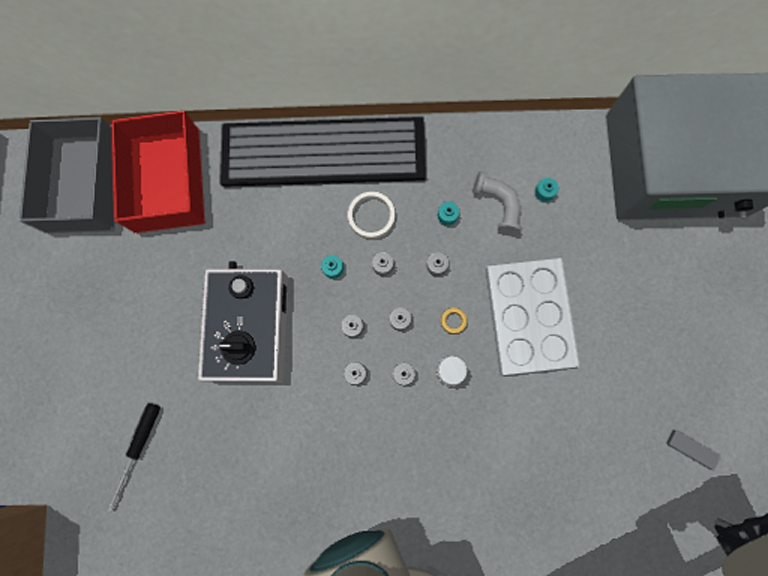

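View pics/scene0.png

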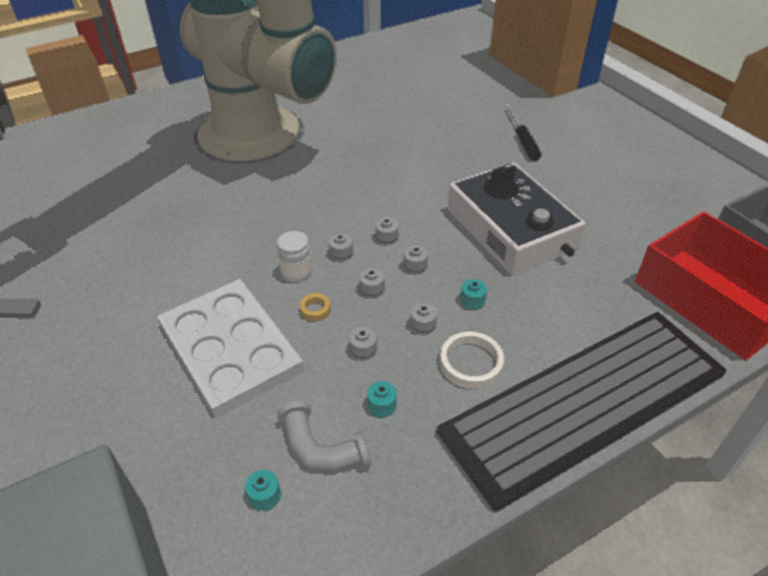

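Top view (1.5x pixels): six grey capsules at (383,263), (438,263), (352,325), (400,319), (355,373), (404,374). The turquoise ones at (332,266), (449,212), (547,189) are decoys. The nest is near (532,317), the can at (453,372), the nut at (454,320), the dial at (237,347) and the button at (241,287). I'll enlarge both areas to confirm and measure.

```bash
python3 - <<'E'
import cv2
a=cv2.imread('pics/raw_top0.png')
b=cv2.resize(a[160:265,215:390],None,fx=4.5,fy=4.5,interpolation=cv2.INTER_CUBIC);cv2.imwrite('pics/c1.png',b);print(b.shape)
b=cv2.resize(a[170:260,125:200],None,fx=6,fy=6,interpolation=cv2.INTER_CUBIC);cv2.imwrite('pics/c2.png',b)
E
```

```text
(472, 788, 3)
```

View pics/c1.png

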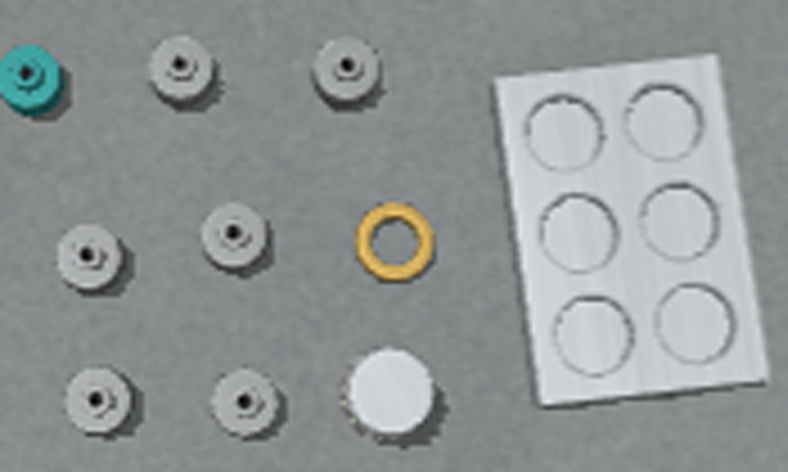

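View pics/c2.png

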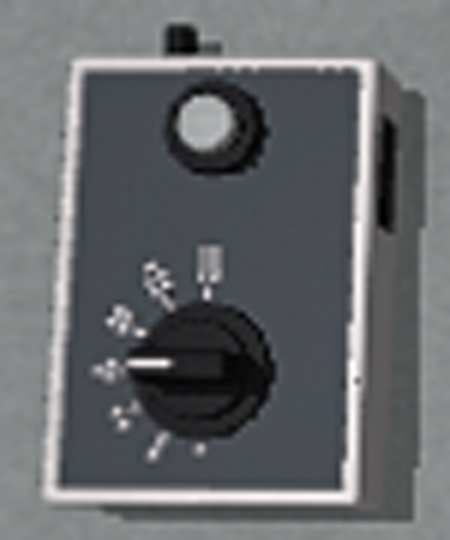

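Dial stands at click 3 (line points left = +y). Crop shows the six grey ported capsules clearly; the left one at (30,75) is turquoise, so not meant. Now positions.

```bash
python3 - <<'E'
from h import *
f=lambda u,v,z:px2w('top',215+(u+.5)/4.5-.5,160+(v+.5)/4.5-.5,z)
g=lambda u,v,z:px2w('top',125+(u+.5)/6-.5,170+(v+.5)/6-.5,z)
for u,v in [(180,64),(347,65),(87,255),(233,233),(96,399),(245,401)]: 
    p=f(u,v,.038); print('cap',p.round(4),np.hypot(*p[:2]).round(3), 'scene px',w2px('scene',p)*1.5)
for u,v in[(182,70),(347,70),(90,258),(234,237),(99,401),(247,403)]: print(' body',f(u,v,.030).round(4))
print('nut',f(395,242,.016).round(4),'can',f(391,391,.07).round(4))
H=[f(u,v,.024) for u,v in[(564,133),(663,123),(579,233),(680,222),(593,336),(696,323)]]
N=np.array([f(u,v,.024) for u,v in[(495,78),(717,55),(541,404),(768,381)]])
for h in H: print('hole',h.round(4))
H=np.array(H);print('c',H.mean(0),N.mean(0),'dx',np.linalg.norm(H[0]-H[2]),np.linalg.norm(H[2]-H[4]),'dy',np.linalg.norm(H[0]-H[1]))
x=(H[0]+H[1]-H[4]-H[5]);print('yaw nest',np.degrees(np.arctan2(x[1],x[0])))
x=(N[0]+N[1]-N[2]-N[3])/2;print(np.degrees(np.arctan2(x[1],x[0])),np.linalg.norm(x),np.linalg.norm(N[0]-N[1]))
P=np.array([g(u,v,.06) for u,v in[(72,60),(378,60),(45,498),(352,500)]])
x=(P[0]+P[1]-P[2]-P[3])/2;a=np.arctan2(x[1],x[0]);c=P.mean(0)
print('panel',c,np.degrees(a),np.linalg.norm(x),np.linalg.norm(P[0]-P[1]),np.linalg.norm(P[2]-P[3]))
e=np.array([np.cos(a),np.sin(a),0])
for nm,d,z in(('dial',-.042,.104),('dialbase',-.042,.072),('btn',.065,.07)):
    q=c+d*e;q[2]=z;u=w2px('top',q);print(nm,q.round(4),((u-[125,170]+.5)*6-.5).round(1))
s=manip.read_state();print(s['t'],s['eef_rot'].round(3) if hasattr(s['eef_rot'],'round') else s['eef_rot'],s['tcp_pos'])
E
```

```text
cap [0.6458 0.0259 0.038 ] 0.646 scene px [422.91941058 308.17164819]
cap [ 0.6422 -0.0757  0.038 ] 0.647 scene px [361.27253314 333.21054112]
cap [0.5302 0.084  0.038 ] 0.537 scene px [414.73270673 249.18841771]
cap [ 0.5412 -0.0036  0.038 ] 0.541 scene px [370.70581252 272.48323333]
cap [0.4447 0.0797 0.038 ] 0.452 scene px [385.76591996 220.78598228]
cap [ 0.4414 -0.0081  0.038 ] 0.441 scene px [338.83346759 237.03895094]
 body [0.6438 0.025  0.03  ]
 body [ 0.6409 -0.0761  0.03  ]
 body [0.5293 0.083  0.03  ]
 body [ 0.5397 -0.0041  0.03  ]
 body [0.4438 0.0786 0.03  ]
 body [ 0.4404 -0.0092  0.03  ]
nut [ 0.5358 -0.1022  0.016 ] can [ 0.4439 -0.0913  0.07  ]
hole [ 0.5991 -0.2077  0.024 ]
hole [ 0.6036 -0.2686  0.024 ]
hole [ 0.5373 -0.213   0.024 ]
hole [ 0.5423 -0.2746  0.024 ]
hole [ 0.475  -0.2175  0.024 ]
hole [ 0.481  -0.2798  0.024 ]
c [ 0.5397187  -0.24351709  0.024     ] [ 0.54022508 -0.24417273  0.024     ] dx 0.062012187313600975 0.06247290439699486 dy 0.061117751964304426
yaw nest 4.877844301312224
4.584003557018645 0.20020947319430255 0.1380344430938064
panel [0.53456145 0.27912286 0.06      ] -2.169328456277618 0.19511612707516077 0.13900795133404484 0.13493938669461636
dial [0.4926 0.2807 0.104 ] [175.9 363. ]
dialbase [0.4926 0.2807 0.072 ] [197.7 368.9]
btn [0.5995 0.2767 0.07  ] [213.8 127.2]
0.1 [[ 0.892  0.452 -0.001]
 [ 0.452 -0.892  0.001]
 [ 0.    -0.001 -1.   ]] [ 0.23712218 -0.4681178   0.24455475]
```

```bash
cat > d.py <<'E'
import sys
from h import *
# d.py x y z yaw : turn about tool z, then shift in the tool axes after the turn
x,y,z,yaw=map(float,sys.argv[1:5]);s=manip.read_state();R=np.array(s['eef_rot']);p=np.array(s['tcp_pos'])
c=np.degrees(np.arctan2(R[1,0],R[0,0]));t=(c-yaw+180)%360-180
a=np.radians(yaw);Q=np.array([[np.cos(a),np.sin(a),0],[np.sin(a),-np.cos(a),0],[0,0,-1]])
print('t',round(s['t'],2),'tcp',p.round(4),'yaw',round(c,2),'tilt',R[:2,2].round(4),'g',round(s['gripper_width'],3),'F',np.round(s['ft_force'],1),'q',np.round(s['joints'],2))
print('turn z',round(t,2),'shift mm',(Q.T@(np.array([x,y,z])-p)*1000).round(1),'shift now-frame',(R.T@(np.array([x,y,z])-p)*1000).round(1))
E
python3 -m jog '[[[0.0354,-0.0345,0,0,0,0,0],[0.0354,-0.0345,0,0,0,0,0],[0.0354,-0.0345,0,0,0,0,0],[0.0354,-0.0345,0,0,0,0,0],[0.0354,-0.0345,0,0,0,0,0],[0.0354,-0.0345,0,0,0,0,0],[0.0354,-0.0345,0,0,0,0,0],[0.0354,-0.0345,0,0,0,0,0]]]' 60
python3 -m jog '[[[0.0354,-0.0345,0,0,0,0,0],[0.0354,-0.0345,0,0,0,0,0],[0.0354,-0.0345,0,0,0,0,0],[0.0354,-0.0345,0,0,0,0,0],[0.0354,-0.0345,0,0,0,0,0],[0.0354,-0.0345,0,0,0,0,0],[0.0354,-0.0345,0,0,0,0,0],[0.0354,-0.0345,0,0,0,0,0]]]'
python3 -m jog '[[[0,0,0,0,0,-7.6,0.3],[0,0,0,0,0,-7.6,0.3],[0,0,0,0,0,-7.6,0.3],[0,0,0,0,0,-7.6,0.3],[0,0,0,0,0,-7.6,0.3],[0,0,0,0,0,-7.6,0.3],[0,0,0,0,0,-7.6,0.3],[0,0,0,0,0,-7.6,0.3]]]'
python3 d.py .4926 .2807 .094 87.8
```

```text
t: 0.9
tcp_pos: [0.3652, -0.0922, 0.2452]
eef_rot: [[0.892, 0.451, 0.0], [0.451, -0.892, -0.0], [0.0, 0.0, -1.0]]
ft_force: [1.4, 0.2, 0.3]
gripper_width: 0.998
t: 1.7
tcp_pos: [0.4932, 0.2821, 0.2447]
eef_rot: [[0.892, 0.452, -0.0], [0.452, -0.892, -0.0], [-0.001, 0.0, -1.0]]
ft_force: [1.4, -0.4, 1.0]
gripper_width: 1.001
t: 2.5
tcp_pos: [0.493, 0.2799, 0.2447]
eef_rot: [[0.035, 0.999, -0.001], [0.999, -0.035, -0.001], [-0.001, -0.001, -1.0]]
ft_force: [0.2, -0.2, -0.5]
gripper_width: 0.697
t 2.5 tcp [0.493  0.2799 0.2447] yaw 87.98 tilt [-0.001  -0.0006] g 0.697 F [ 0.2 -0.2 -0.5] q [ 0.45  0.17  1.27 -0.    1.7   0.49]
turn z 0.18 shift mm [  0.8  -0.4 150.7] shift now-frame [  0.9  -0.2 150.7]
```

```bash

python3 -m jog '[[[0,0,0.0375,0,0,0,0.3],[0,0,0.0375,0,0,0,0.3],[0,0,0.0375,0,0,0,0.3],[0,0,0.0375,0,0,0,0.3],[0,0,0,0,0,0,0.3]]]' 50
python3 -m jog '[[[0,0,0,0,0,0,1],[0,0,0,0,0,0,1],[0,0,0,0,0,0,1],[0,0,0,0,0,0,1],[0,0,0,0,0,0,1],[0,0,0,0,0,0,1],[0,0,0,0,0,0,1],[0,0,0,0,0,0,1]]]' 50
python3 d.py .4926 .2807 .094 87.8
```

```text
t: 3.0
tcp_pos: [0.4898, 0.2784, 0.0889]
eef_rot: [[0.041, 0.999, -0.011], [0.999, -0.041, -0.005], [-0.006, -0.01, -1.0]]
ft_force: [-1.1, -0.4, -0.0]
gripper_width: 0.698
t: 3.8
tcp_pos: [0.4919, 0.2808, 0.0983]
eef_rot: [[0.04, 0.999, -0.002], [0.999, -0.04, 0.001], [0.001, -0.002, -1.0]]
ft_force: [-13.8, -2.4, 13.0]
gripper_width: 0.155
t 3.8 tcp [0.4919 0.2808 0.0983] yaw 87.72 tilt [-0.0021  0.0011] g 0.155 F [-13.8  -2.4  13. ] q [0.45 0.26 1.46 0.   1.42 0.49]
turn z -0.08 shift mm [-0.   0.7  4.3] shift now-frame [-0.   0.7  4.3]
```

```bash

python3 -m jog '[[[0,0,-0.004,0,0,0,1],[0,0,0,0,0,-8.5,1],[0,0,0,0,0,-8.5,1],[0,0,0,0,0,-8.5,1],[0,0,0,0,0,-8.5,1],[0,0,0,0,0,-8.5,1],[0,0,0,0,0,-8.5,1],[0,0,0,0,0,-8.5,1]]]' 50
python3 -m jog '[[[0,0,0,0,0,-1,1],[0,0,0,0,0,0,1],[0,0,0,0,0,0,1]]]'
python3 d.py .4926 .2807 .094 147.8
```

```text
t: 4.6
tcp_pos: [0.4922, 0.2811, 0.0985]
eef_rot: [[-0.844, 0.536, -0.002], [0.536, 0.844, 0.002], [0.003, 0.001, -1.0]]
ft_force: [-0.6, 7.5, -11.0]
gripper_width: 0.153
t: 4.9
tcp_pos: [0.4922, 0.2811, 0.0985]
eef_rot: [[-0.85, 0.527, -0.002], [0.527, 0.85, 0.002], [0.003, 0.001, -1.0]]
ft_force: [-0.0, 6.3, -10.7]
gripper_width: 0.15
t 4.9 tcp [0.4922 0.2811 0.0985] yaw 148.21 tilt [-0.0019  0.002 ] g 0.15 F [ -0.    6.3 -10.7] q [ 0.45  0.26  1.46  0.    1.42 -0.56]
turn z 0.41 shift mm [-0.5 -0.2  4.5] shift now-frame [-0.6 -0.2  4.5]
```

Release, rise, and go towards the first capsule (0.5302, 0.084) while checking the dial.

```bash

python3 -m jog '[[[0,0,0,0,0,0,0.35],[0,0,0,0,0,0,0.35],[0,0,0,0,0,0,0.35],[0,0,-0.03,0,0,0,0.35],[0,0,-0.04,0,0,0,0.35],[0,0,-0.04,0,0,0,0.35],[0,0,-0.04,0,0,0,0.35]]]' 40
python3 -m jog '[[[0,0,0,0,0,8.5,0.35],[0,0,0,0,0,8.5,0.35],[0,0,0,0,0,8.5,0.35],[0,0,0,0,0,8.5,0.35],[0,0,0,0,0,8.5,0.35],[0,0,0,0,0,8.5,0.35],[0,0,0,0,0,8.5,0.35],[0,0,0,0,0,8.5,0.35]]]'
python3 d.py .52 -.10 .20 80
python3 - <<'E'
from h import *
cap('scene','dial1.png',(290,90,400,190),5)
E
```

```text
t: 5.6
tcp_pos: [0.4931, 0.2797, 0.2518]
eef_rot: [[-0.849, 0.528, 0.001], [0.528, 0.849, 0.0], [-0.001, 0.001, -1.0]]
ft_force: [0.8, -0.9, 0.1]
gripper_width: 0.653
t: 6.4
tcp_pos: [0.4934, 0.2798, 0.2502]
eef_rot: [[0.177, 0.984, 0.002], [0.984, -0.177, 0.0], [0.001, 0.001, -1.0]]
ft_force: [-0.5, -0.3, 0.0]
gripper_width: 0.649
t 6.4 tcp [0.4934 0.2798 0.2502] yaw 79.79 tilt [0.0015 0.0003] g 0.649 F [-0.5 -0.3  0. ] q [ 0.45  0.17  1.26 -0.    1.71  0.63]
turn z -0.21 shift mm [-369.4   92.2   50.2] shift now-frame [-369.1   93.4   50.1]
```

View pics/dial1.png

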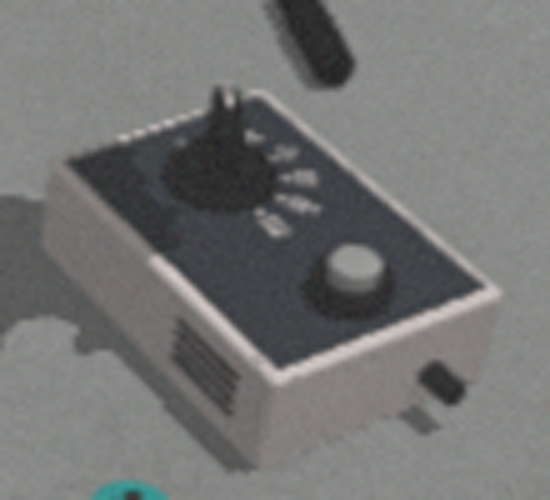

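Dial line now points to the far (−x) end, next to the first dot, as wanted. Writing a template check for all capsules while moving to the first one.

```bash
cat > det.py <<'E'
from h import *
T0=cv2.imread('pics/raw_top0.png')
I=manip.capture('top')[:,:,::-1]
cv2.imwrite('pics/last.png',I)
C=dict(A=(.6448,.0255),B=(.6416,-.0759),C=(.5298,.0835),D=(.5405,-.0038),E=(.4443,.0792),F=(.4409,-.0086))
for k,(x,y) in C.items():
    u,v=np.round(w2px('top',(x,y,.034))).astype(int)
    t=T0[v-9:v+10,u-9:u+10];w=I[v-45:v+46,u-45:u+46]
    m=cv2.matchTemplate(w,t,cv2.TM_CCOEFF_NORMED);o=[]
    for _ in range(4):
        _,s,_,l=cv2.minMaxLoc(m)
        if s<.75: break
        uu,vv=l[0]-36+u,l[1]-36+v
        if not (45-9-l[0]==0 and 45-9-l[1]==0): pass
        p=px2w('top',uu,vv,.034)-px2w('top',u,v,.034)+[x,y,0]
        o.append((round(s,2),p[:2].round(4).tolist()))
        cv2.circle(m,l,8,-1,-1)
    print(k,o)
E
python3 -m jog '[[[0,0,0,0,0,7.5,0.35],[0,0,0,0,0,7.5,0.35],[0,0,0,0,0,7.5,0.35],[0,0,0,0,0,7.3,0.35]]]'
python3 d.py .5298 .0835 .12 50
python3 det.py
```

```text
t: 6.85
tcp_pos: [0.4933, 0.2799, 0.25]
eef_rot: [[0.64, 0.768, 0.001], [0.768, -0.64, 0.0], [0.001, 0.001, -1.0]]
ft_force: [-0.4, 0.1, 0.1]
gripper_width: 0.649
t 6.85 tcp [0.4933 0.2799 0.25  ] yaw 50.22 tilt [0.0012 0.0002] g 0.649 F [-0.4  0.1  0.1] q [ 0.45  0.17  1.26 -0.    1.71  1.15]
turn z 0.22 shift mm [-127.   154.2  130. ] shift now-frame [-127.7  153.6  130. ]
A [(1.0, [0.6448, 0.0255])]
B [(1.0, [0.6416, -0.0759])]
C [(1.0, [0.5298, 0.0835]), (0.86, [0.5411, -0.0033]), (0.82, [0.4392, -0.0086]), (0.78, [0.444, 0.0792])]
D [(1.0, [0.5405, -0.0038]), (0.86, [0.5292, 0.083])]
E [(0.89, [0.5302, 0.0835]), (0.89, [0.4443, 0.0792]), (0.81, [0.4421, -0.0087])]
F [(1.0, [0.4409, -0.0086]), (0.82, [0.5315, 0.0835])]
```

```bash

python3 -m jog '[[[-0.0255,0.0307,0.026,0,0,0,0.35],[-0.0255,0.0307,0.026,0,0,0,0.35],[-0.0255,0.0307,0.026,0,0,0,0.35],[-0.0255,0.0307,0.026,0,0,0,0.35],[-0.0257,0.0308,0.026,0,0,0,0.35],[0,0,0.04,0,0,0,0.35],[0,0,0.03,0,0,0,0.35],[0,0,0,0,0,0,0.35]]]'
python3 d.py .5298 .0835 .022 50
```

```text
t: 7.7
tcp_pos: [0.5273, 0.0829, 0.0452]
eef_rot: [[0.636, 0.772, -0.008], [0.772, -0.636, -0.001], [-0.006, -0.006, -1.0]]
ft_force: [-1.1, 0.3, -0.3]
gripper_width: 0.655
t 7.7 tcp [0.5273 0.0829 0.0452] yaw 50.54 tilt [-0.008  -0.0009] g 0.655 F [-1.1  0.3 -0.3] q [ 0.09  0.25  1.6  -0.    1.3   0.78]
turn z 0.54 shift mm [ 2.1  1.5 23.2] shift now-frame [ 2.2  1.7 23.2]
```

```bash

python3 -m jog '[[[0,0,0.014,0,0,0,0.35],[0,0,0.014,0,0,0,0.35],[0,0,0,0,0,0,0.35],[0,0,0,0,0,0,0.35],[0,0,0,0,0,0,0.35]]]'
python3 d.py .5298 .0835 .022 50
python3 -m jog '[[[0,0,0,0,0,0,0.8],[0,0,0,0,0,0,0.8],[0,0,0,0,0,0,0.8],[0,0,0,0,0,0,0.8],[0,0,0,0,0,0,0.8]]]' 40
python3 d.py .5991 -.2078 .12 50
```

```text
t: 8.2
tcp_pos: [0.5306, 0.0838, 0.0223]
eef_rot: [[0.638, 0.77, 0.002], [0.77, -0.638, 0.0], [0.001, 0.001, -1.0]]
ft_force: [0.7, 1.0, 0.9]
gripper_width: 0.651
t 8.2 tcp [0.5306 0.0838 0.0223] yaw 50.39 tilt [0.0017 0.    ] g 0.651 F [0.7 1.  0.9] q [ 0.09  0.28  1.61 -0.    1.25  0.78]
turn z 0.39 shift mm [-0.7 -0.4  0.3] shift now-frame [-0.7 -0.4  0.3]
t: 8.7
tcp_pos: [0.5306, 0.0838, 0.0223]
eef_rot: [[0.638, 0.77, 0.002], [0.77, -0.638, 0.0], [0.001, 0.001, -1.0]]
ft_force: [-0.3, 1.0, 5.6]
gripper_width: 0.451
t 8.7 tcp [0.5306 0.0838 0.0223] yaw 50.37 tilt [0.0017 0.0002] g 0.451 F [-0.3  1.   5.6] q [0.09 0.28 1.61 0.   1.25 0.78]
turn z 0.37 shift mm [-179.3  239.9  -97.7] shift now-frame [-180.7  238.9  -97.6]
```

```bash

python3 -m jog '[[[0,0,-0.03,0,0,0,0.8],[0,0,-0.04,0,0,0,0.8],[-0.01,0.013,-0.028,0,0,0,0.8],[-0.025,0.033,0,0,0,0,0.8],[-0.034,0.045,0,0,0,0,0.8],[-0.034,0.045,0,0,0,0,0.8],[-0.034,0.045,0,0,0,0,0.8],[-0.025,0.033,0,0,0,0,0.8]]]'
python3 -m jog '[[[-0.0187,0.0249,0,0,0,0,0.8],[0,0,0.02,0,0,0,0.8],[0,0,0.01,0,0,0,0.8],[0,0,0,0,0,0,0.8]]]'
python3 d.py .5991 -.2078 .041 50
```

```text
t: 9.5
tcp_pos: [0.5868, -0.1616, 0.1188]
eef_rot: [[0.639, 0.769, -0.001], [0.769, -0.639, -0.0], [-0.001, -0.0, -1.0]]
ft_force: [0.7, 0.8, -1.1]
gripper_width: 0.454
t: 9.9
tcp_pos: [0.5928, -0.1883, 0.0865]
eef_rot: [[0.638, 0.77, -0.005], [0.77, -0.638, 0.002], [-0.002, -0.005, -1.0]]
ft_force: [0.0, 0.0, -2.2]
gripper_width: 0.454
t 9.9 tcp [ 0.5928 -0.1883  0.0865] yaw 50.38 tilt [-0.005  0.002] g 0.454 F [ 0.   0.  -2.2] q [-0.37  0.43  1.29  0.    1.44  0.32]
turn z 0.38 shift mm [-10.8  17.4  45.5] shift now-frame [-10.9  17.5  45.4]
```

```bash

python3 -m jog '[[[-0.0111,0.0171,0,0,0,0,0.8],[0,0,0.0,0,0,0,0.8],[0,0,0,0,0,0,0.8],[0,0,0,0,0,0,0.8],[0,0,0,0,0,0,0.8]]]'
python3 d.py .5991 -.2078 .041 50
```

```text
t: 10.4
tcp_pos: [0.6003, -0.2079, 0.0896]
eef_rot: [[0.637, 0.771, 0.0], [0.771, -0.637, -0.0], [0.0, 0.0, -1.0]]
ft_force: [-0.1, -0.4, -1.3]
gripper_width: 0.456
t 10.4 tcp [ 0.6003 -0.2079  0.0896] yaw 50.41 tilt [ 0.0001 -0.    ] g 0.456 F [-0.1 -0.4 -1.3] q [-0.39  0.46  1.24  0.    1.45  0.3 ]
turn z 0.41 shift mm [-0.7 -1.  48.6] shift now-frame [-0.7 -1.  48.6]
```

```bash

python3 -m jog '[[[0,-0.001,0.02,0,0,0,0.8],[0,0,0.018,0,0,0,0.8],[0,0,0.0105,0,0,0,0.8],[0,0,0,0,0,0,0.8],[0,0,0,0,0,0,0.8],[0,0,0,0,0,0,0.8]]]'
python3 d.py .5991 -.2078 .041 50
python3 -m jog '[[[0,0,0,0,0,0,0.35],[0,0,0,0,0,0,0.35],[0,0,0,0,0,0,0.35],[0,0,0,0,0,0,0.35],[0,0,-0.03,0,0,0,0.35],[0,0,-0.03,0,0,0,0.35],[0,0,-0.02,0,0,0,0.35],[0,0,0,0,0,0,0.35]]]'
python3 - <<'E'
from h import *
cap('scene','n1.png',(100,170,260,290),5)
E
python3 det.py
python3 d.py .5405 -.0038 .12 50
```

```text
t: 11.0
tcp_pos: [0.6003, -0.2083, 0.0422]
eef_rot: [[0.638, 0.77, 0.002], [0.77, -0.638, -0.001], [0.001, 0.002, -1.0]]
ft_force: [0.1, -0.3, -2.0]
gripper_width: 0.452
t 11.0 tcp [ 0.6003 -0.2083  0.0422] yaw 50.36 tilt [ 0.0021 -0.0009] g 0.452 F [ 0.1 -0.3 -2. ] q [-0.39  0.5   1.28 -0.    1.36  0.3 ]
turn z 0.36 shift mm [-0.4 -1.2  1.2] shift now-frame [-0.4 -1.2  1.2]
t: 11.8
tcp_pos: [0.6012, -0.2087, 0.1251]
eef_rot: [[0.638, 0.77, 0.007], [0.77, -0.638, -0.003], [0.002, 0.007, -1.0]]
ft_force: [0.4, 0.1, 0.6]
gripper_width: 0.646
A [(1.0, [0.6448, 0.0255])]
B [(1.0, [0.6416, -0.0759])]
C [(0.9, [0.444, 0.0792]), (0.86, [0.5411, -0.0033]), (0.82, [0.4392, -0.0086])]
D [(1.0, [0.5405, -0.0038])]
E [(1.0, [0.4443, 0.0792]), (0.81, [0.4421, -0.0087])]
F [(1.0, [0.4409, -0.0086]), (0.81, [0.4431, 0.0792])]
t 11.9 tcp [ 0.5995 -0.208   0.1205] yaw 50.36 tilt [ 0.0002 -0.0001] g 0.645 F [-0.1  0.2 -0.9] q [-0.39  0.43  1.21 -0.    1.5   0.3 ]
turn z 0.36 shift mm [ 118.5 -176.5    0.5] shift now-frame [ 119.6 -175.7    0.5]
```

View pics/n1.png

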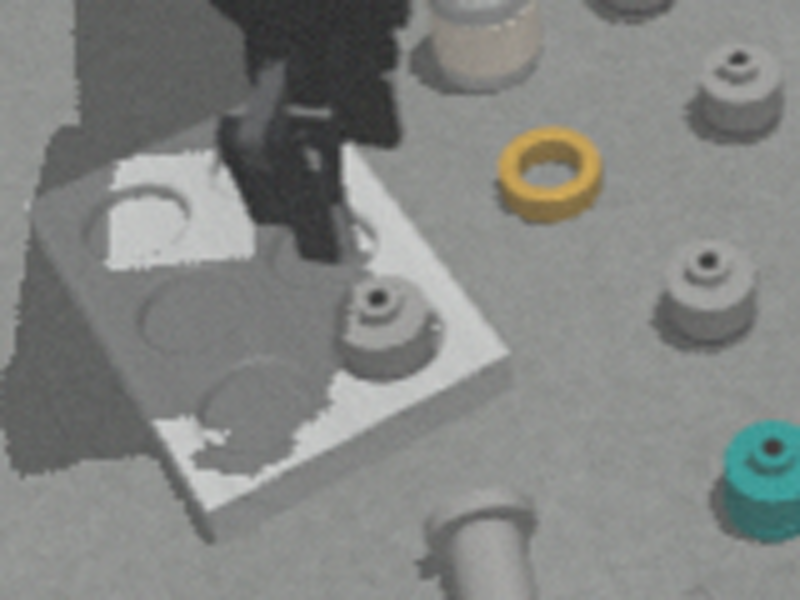

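The first capsule sits flat, port up, in pocket 0 (crop (390,330)). On to capsule D, which goes to pocket 2.

```bash

python3 -m jog '[[[0.0239,-0.0351,0,0,0,0,0.35],[0.0239,-0.0351,0,0,0,0,0.35],[0.0239,-0.0351,0,0,0,0,0.35],[0.0239,-0.0351,0,0,0,0,0.35],[0.024,-0.0353,0,0,0,0.35,0.35],[0,0,0.03,0,0,0,0.35],[0,0,0,0,0,0,0.35],[0,0,0,0,0,0,0.35]]]' 40
python3 d.py .5405 -.0038 .022 50
```

```text
t: 12.7
tcp_pos: [0.5397, -0.0041, 0.0895]
eef_rot: [[0.643, 0.766, -0.003], [0.766, -0.643, 0.0], [-0.002, -0.003, -1.0]]
ft_force: [-0.7, -1.0, 0.9]
gripper_width: 0.651
t 12.7 tcp [ 0.5397 -0.0041  0.0895] yaw 50.0 tilt [-0.0035  0.    ] g 0.651 F [-0.7 -1.   0.9] q [-0.08  0.2   1.55 -0.    1.39  0.62]
turn z -0.0 shift mm [ 0.8  0.4 67.5] shift now-frame [ 0.9  0.6 67.5]
```

```bash

python3 -m jog '[[[0,0,0.035,0,0,0,0.35],[0,0,0.033,0,0,0,0.35],[0,0,0,0,0,0,0.35],[0,0,0,0,0,0,0.35],[0,0,0,0,0,0,0.8],[0,0,0,0,0,0,0.8],[0,0,0,0,0,0,0.8],[0,0,0,0,0,0,0.8]]]' 40
python3 d.py .5405 -.0038 .022 50
python3 -m jog '[[[0,0,0,0,0,0,0.8],[0,0,-0.03,0,0,0,0.8],[0,0,-0.038,0,0,0,0.8],[0,0,-0.03,0,0,0,0.8],[-0.0324,0.0264,0,0,0,0,0.8],[-0.0324,0.0264,0,0,0,0,0.8],[-0.0324,0.0264,0,0,0,0,0.8],[-0.0324,0.0264,0,0,0,0,0.8]]]'
python3 -m jog '[[[-0.0324,0.0264,0,0,0,0,0.8],[0,0,0.03,0,0,0,0.8],[0,0,0,0,0,0,0.8],[0,0,0,0,0,0,0.8],[0,0,0,0,0,0,0.8]]]'
python3 d.py .5373 -.2129 .041 50
```

```text
t: 13.5
tcp_pos: [0.5423, -0.0042, 0.0256]
eef_rot: [[0.643, 0.766, 0.005], [0.766, -0.643, -0.001], [0.002, 0.004, -1.0]]
ft_force: [-0.5, -2.1, 6.1]
gripper_width: 0.456
t 13.5 tcp [ 0.5423 -0.0042  0.0256] yaw 50.0 tilt [ 0.0047 -0.0008] g 0.456 F [-0.5 -2.1  6.1] q [-0.08  0.29  1.59 -0.    1.26  0.62]
turn z 0.0 shift mm [-0.8 -1.6  3.6] shift now-frame [-0.8 -1.6  3.6]
t: 14.3
tcp_pos: [0.5381, -0.1726, 0.1219]
eef_rot: [[0.642, 0.766, 0.001], [0.766, -0.642, -0.001], [0.0, 0.002, -1.0]]
ft_force: [-0.1, 0.0, -1.6]
gripper_width: 0.449
t: 14.8
tcp_pos: [0.5383, -0.2122, 0.0925]
eef_rot: [[0.642, 0.767, 0.002], [0.767, -0.642, -0.001], [0.001, 0.002, -1.0]]
ft_force: [-0.4, -0.4, -0.6]
gripper_width: 0.455
t 14.8 tcp [ 0.5383 -0.2122  0.0925] yaw 50.08 tilt [ 0.0019 -0.0008] g 0.455 F [-0.4 -0.4 -0.6] q [-0.44  0.3   1.43  0.    1.41  0.26]
turn z 0.08 shift mm [-1.2 -0.3 51.5] shift now-frame [-1.2 -0.4 51.5]
```

```bash

python3 -m jog '[[[-0.0004,0,0.022,0,0,0,0.8],[0,0,0.018,0,0,0,0.8],[0,0,0.0100,0,0,0,0.8],[0,0,0,0,0,0,0.8],[0,0,0,0,0,0,0.8],[0,0,0,0,0,0,0.8]]]'
python3 -m jog '[[[0,0,0,0,0,0,0.35],[0,0,0,0,0,0,0.35],[0,0,0,0,0,0,0.35],[0,0,0,0,0,0,0.35],[0,0,-0.03,0,0,0,0.35],[0,0,-0.03,0,0,0,0.35],[0,0,-0.018,0,0,0,0.35],[0,0,0,0,0,0,0.35]]]'
python3 det.py
python3 -m jog '[[[0.042,-0.0118,0,0,0,0,0.35],[0.042,-0.0118,0,0,0,0,0.35],[0.042,-0.0118,0,0,0,0,0.35],[0.042,-0.0118,0,0,0,0,0.35],[0.042,-0.0118,0,0,0,0,0.35],[0.042,-0.0118,0,0,0,0,0.35],[0,0,0.03,0,0,0,0.35],[0,0,0,0,0,0,0.35]]]'
python3 -m jog '[[[0,0,0,0,0,0,0.35],[0,0,0,0,0,0,0.35]]]'
python3 d.py .6448 .0255 .023 50
```

```text
t: 15.4
tcp_pos: [0.5379, -0.2132, 0.0421]
eef_rot: [[0.642, 0.766, 0.002], [0.766, -0.642, -0.001], [0.0, 0.002, -1.0]]
ft_force: [0.6, -0.4, -1.8]
gripper_width: 0.454
t: 16.2
tcp_pos: [0.5388, -0.2138, 0.1223]
eef_rot: [[0.643, 0.766, 0.006], [0.766, -0.643, -0.003], [0.002, 0.006, -1.0]]
ft_force: [0.2, -0.1, 0.2]
gripper_width: 0.649
A [(1.0, [0.6448, 0.0255])]
B [(1.0, [0.6416, -0.0759])]
C [(0.9, [0.444, 0.0792]), (0.82, [0.4392, -0.0086])]
D []
E [(1.0, [0.4443, 0.0792]), (0.81, [0.4421, -0.0087])]
F [(1.0, [0.4409, -0.0086]), (0.81, [0.4431, 0.0792])]
t: 17.05
tcp_pos: [0.6421, 0.0267, 0.0822]
eef_rot: [[0.641, 0.767, -0.011], [0.767, -0.641, -0.0], [-0.007, -0.008, -1.0]]
ft_force: [-1.9, -0.6, -0.9]
gripper_width: 0.655
t: 17.25
tcp_pos: [0.6451, 0.0245, 0.0895]
eef_rot: [[0.644, 0.765, 0.001], [0.765, -0.644, -0.0], [0.0, 0.001, -1.0]]
ft_force: [0.8, -0.2, -0.7]
gripper_width: 0.654
t 17.25 tcp [0.6451 0.0245 0.0895] yaw 49.93 tilt [ 0.0006 -0.0002] g 0.654 F [ 0.8 -0.2 -0.7] q [-0.02  0.48  1.2  -0.    1.45  0.68]
turn z -0.07 shift mm [ 0.6 -0.9 66.5] shift now-frame [ 0.6 -0.9 66.5]
```

```bash

python3 -m jog '[[[0.0006,-0.0008,0.035,0,0,0,0.35],[0,0,0.0325,0,0,0,0.35],[0,0,0,0,0,0,0.35],[0,0,0,0,0,0,0.35],[0,0,0,0,0,0,0.8],[0,0,0,0,0,0,0.8],[0,0,0,0,0,0,0.8],[0,0,0,0,0,0,0.8]]]' 40
python3 d.py .6448 .0255 .023 50
python3 -m jog '[[[0,0,-0.03,0,0,0,0.8],[0,0,-0.038,0,0,0,0.8],[0,0,-0.03,0,0,0,0.8],[-0.036,0.0227,0,0,0,0,0.8],[-0.036,0.0227,0,0,0,0,0.8],[-0.036,0.0227,0,0,0,0,0.8],[-0.036,0.0227,0,0,0,0,0.8],[-0.036,0.0227,0,0,0,0,0.8]]]'
python3 -m jog '[[[-0.036,0.0227,0,0,0,0,0.8],[-0.036,0.0227,0,0,0,0,0.8],[0,0,0.03,0,0,0,0.8],[0,0,0,0,0,0,0.8],[0,0,0,0,0,0,0.8],[0,0,0,0,0,0,0.8]]]'
python3 d.py .6043 -.2696 .042 50
```

```text
t: 18.05
tcp_pos: [0.6465, 0.0262, 0.0247]
eef_rot: [[0.643, 0.766, 0.005], [0.766, -0.643, -0.0], [0.003, 0.004, -1.0]]
ft_force: [-0.7, -1.1, 6.1]
gripper_width: 0.451
t 18.05 tcp [0.6465 0.0262 0.0247] yaw 50.0 tilt [ 0.0052 -0.0004] g 0.451 F [-0.7 -1.1  6.1] q [-0.02  0.55  1.25 -0.    1.34  0.68]
turn z 0.0 shift mm [-1.7 -0.9  1.7] shift now-frame [-1.7 -0.9  1.7]
t: 18.85
tcp_pos: [0.6158, -0.1861, 0.1204]
eef_rot: [[0.643, 0.766, 0.001], [0.766, -0.643, -0.001], [0.0, 0.001, -1.0]]
ft_force: [0.9, -0.6, -2.4]
gripper_width: 0.445
t: 19.45
tcp_pos: [0.6055, -0.268, 0.0912]
eef_rot: [[0.642, 0.767, 0.002], [0.767, -0.642, -0.001], [0.001, 0.002, -1.0]]
ft_force: [0.2, 0.5, -1.1]
gripper_width: 0.453
t 19.45 tcp [ 0.6055 -0.268   0.0912] yaw 50.09 tilt [ 0.002  -0.0009] g 0.453 F [ 0.2  0.5 -1.1] q [-0.47  0.53  1.14  0.    1.47  0.22]
turn z 0.09 shift mm [-2.   0.1 49.2] shift now-frame [-2.   0.  49.2]
```

```bash

python3 -m jog '[[[-0.0003,0,0.022,0,0,0,0.8],[0,0,0.018,0,0,0,0.8],[0,0,0.0090,0,0,0,0.8],[0,0,0,0,0,0,0.8],[0,0,0,0,0,0,0.8],[0,0,0,0,0,0,0.8]]]'
python3 -m jog '[[[0,0,0,0,0,0,0.35],[0,0,0,0,0,0,0.35],[0,0,0,0,0,0,0.35],[0,0,0,0,0,0,0.35],[0,0,-0.03,0,0,0,0.35],[0,0,-0.03,0,0,0,0.35],[0,0,-0.018,0,0,0,0.35],[0,0,0,0,0,0,0.35]]]'
python3 det.py
python3 -m jog '[[[0.0345,-0.0192,0,0,0,0,0.35],[0.0345,-0.0192,0,0,0,0,0.35],[0.0345,-0.0192,0,0,0,0,0.35],[0.0345,-0.0192,0,0,0,0,0.35],[0.0345,-0.0192,0,0,0,0,0.35],[0,0,0.03,0,0,0,0.35],[0,0,0,0,0,0,0.35],[0,0,0,0,0,0,0.35]]]'
python3 -m jog '[[[0,0,0,0,0,0,0.35]]]'
python3 d.py .6416 -.0759 .023 50
```

```text
t: 20.05
tcp_pos: [0.6051, -0.2692, 0.042]
eef_rot: [[0.642, 0.766, 0.002], [0.766, -0.642, -0.001], [0.0, 0.002, -1.0]]
ft_force: [-0.4, -0.8, -1.5]
gripper_width: 0.456
t: 20.85
tcp_pos: [0.6059, -0.2697, 0.1223]
eef_rot: [[0.643, 0.766, 0.006], [0.766, -0.643, -0.003], [0.001, 0.007, -1.0]]
ft_force: [0.7, -0.4, 0.8]
gripper_width: 0.648
A []
B [(1.0, [0.6416, -0.0759])]
C [(0.89, [0.444, 0.0792]), (0.82, [0.4392, -0.0086])]
D []
E [(1.0, [0.4443, 0.0792]), (0.81, [0.4421, -0.0087])]
F [(1.0, [0.4409, -0.0086]), (0.81, [0.4431, 0.0792])]
t: 21.7
tcp_pos: [0.6405, -0.0754, 0.0864]
eef_rot: [[0.643, 0.766, -0.004], [0.766, -0.643, 0.0], [-0.002, -0.003, -1.0]]
ft_force: [-0.4, -0.6, 0.7]
gripper_width: 0.65
t: 21.8
tcp_pos: [0.6418, -0.0761, 0.0888]
eef_rot: [[0.644, 0.765, 0.0], [0.765, -0.644, -0.0], [0.0, 0.0, -1.0]]
ft_force: [0.2, -0.3, 0.2]
gripper_width: 0.647
t 21.8 tcp [ 0.6418 -0.0761  0.0888] yaw 49.93 tilt [ 0.0004 -0.0003] g 0.647 F [ 0.2 -0.3  0.2] q [-0.18  0.49  1.2  -0.    1.45  0.52]
turn z -0.07 shift mm [ 0.1 -0.3 65.8] shift now-frame [ 0.1 -0.3 65.8]
```

```bash

python3 -m jog '[[[0.0,-0.0003,0.035,0,0,0,0.35],[0,0,0.0315,0,0,0,0.35],[0,0,0,0,0,0,0.35],[0,0,0,0,0,0,0.35],[0,0,0,0,0,0,0.8],[0,0,0,0,0,0,0.8],[0,0,0,0,0,0,0.8],[0,0,0,0,0,0,0.8]]]' 40
python3 d.py .6416 -.0759 .023 50
python3 -m jog '[[[0,0,-0.03,0,0,0,0.8],[0,0,-0.038,0,0,0,0.8],[0,0,-0.03,0,0,0,0.8],[-0.0432,0.0104,0,0,0,0,0.8],[-0.0432,0.0104,0,0,0,0,0.8],[-0.0432,0.0104,0,0,0,0,0.8],[-0.0432,0.0104,0,0,0,0,0.8],[-0.0432,0.0104,0,0,0,0,0.8]]]'
python3 -m jog '[[[0,0,0.02,0,0,0,0.8],[0,0,0.01,0,0,0,0.8],[0,0,0,0,0,0,0.8],[0,0,0,0,0,0,0.8],[0,0,0,0,0,0,0.8]]]'
python3 d.py .5425 -.2747 .042 50
```

```text
t: 22.6
tcp_pos: [0.6432, -0.0754, 0.0251]
eef_rot: [[0.643, 0.766, 0.005], [0.766, -0.643, -0.001], [0.002, 0.005, -1.0]]
ft_force: [-0.6, -1.1, 7.5]
gripper_width: 0.447
t 22.6 tcp [ 0.6432 -0.0754  0.0251] yaw 50.0 tilt [ 0.0052 -0.0012] g 0.447 F [-0.6 -1.1  7.5] q [-0.17  0.55  1.24 -0.    1.34  0.52]
turn z -0.0 shift mm [-1.4 -0.9  2.1] shift now-frame [-1.4 -0.9  2.1]
t: 23.4
tcp_pos: [0.5417, -0.2754, 0.1209]
eef_rot: [[0.642, 0.766, 0.001], [0.766, -0.642, -0.001], [0.0, 0.002, -1.0]]
ft_force: [0.8, -0.4, -1.3]
gripper_width: 0.451
t: 23.9
tcp_pos: [0.5434, -0.2732, 0.0909]
eef_rot: [[0.642, 0.767, 0.001], [0.767, -0.642, -0.001], [0.0, 0.002, -1.0]]
ft_force: [-0.2, 1.1, -2.0]
gripper_width: 0.454
t 23.9 tcp [ 0.5434 -0.2732  0.0909] yaw 50.09 tilt [ 0.0014 -0.0008] g 0.454 F [-0.2  1.1 -2. ] q [-0.53  0.38  1.34 -0.    1.42  0.17]
turn z 0.09 shift mm [-1.7  0.3 48.9] shift now-frame [-1.7  0.2 48.9]
```

```bash

python3 -m jog '[[[-0.0003,0.0002,0.022,0,0,0,0.8],[0,0,0.018,0,0,0,0.8],[0,0,0.0090,0,0,0,0.8],[0,0,0,0,0,0,0.8],[0,0,0,0,0,0,0.8],[0,0,0,0,0,0,0.8]]]'
python3 -m jog '[[[0,0,0,0,0,0,0.35],[0,0,0,0,0,0,0.35],[0,0,0,0,0,0,0.35],[0,0,0,0,0,0,0.35],[0,0,-0.03,0,0,0,0.35],[0,0,-0.03,0,0,0,0.35],[0,0,-0.018,0,0,0,0.35],[0,0,0,0,0,0,0.35]]]'
python3 det.py
python3 -m jog '[[[0.026,-0.0379,0,0,0,0,0.35],[0.026,-0.0379,0,0,0,0,0.35],[0.026,-0.0379,0,0,0,0,0.35],[0.026,-0.0379,0,0,0,0,0.35],[0.026,-0.0379,0,0,0,0,0.35],[0.026,-0.0379,0,0,0,0,0.35],[0.026,-0.0379,0,0,0,0,0.35],[0.026,-0.0379,0,0,0,0,0.35]]]'
python3 -m jog '[[[0,0,0.02,0,0,0,0.35],[0,0,0.01,0,0,0,0.35],[0,0,0,0,0,0,0.35],[0,0,0,0,0,0,0.35],[0,0,0,0,0,0,0.35]]]'
python3 d.py .4443 .0792 .023 50
```

```text
t: 24.5
tcp_pos: [0.5431, -0.2745, 0.0421]
eef_rot: [[0.643, 0.766, 0.002], [0.766, -0.643, -0.001], [0.0, 0.002, -1.0]]
ft_force: [-0.0, -0.9, -1.5]
gripper_width: 0.449
t: 25.3
tcp_pos: [0.5439, -0.275, 0.1224]
eef_rot: [[0.643, 0.766, 0.006], [0.766, -0.643, -0.003], [0.001, 0.006, -1.0]]
ft_force: [0.4, 0.1, -0.5]
gripper_width: 0.65
A []
B []
C [(0.9, [0.444, 0.0792]), (0.82, [0.4392, -0.0086])]
D []
E [(1.0, [0.4443, 0.0792]), (0.81, [0.4421, -0.0087])]
F [(1.0, [0.4409, -0.0086]), (0.81, [0.4431, 0.0792])]
t: 26.15
tcp_pos: [0.4421, 0.0815, 0.117]
eef_rot: [[0.643, 0.766, -0.003], [0.766, -0.643, -0.0], [-0.002, -0.002, -1.0]]
ft_force: [1.3, 0.5, -0.6]
gripper_width: 0.651
t: 26.65
tcp_pos: [0.4443, 0.0793, 0.0892]
eef_rot: [[0.644, 0.765, 0.001], [0.765, -0.644, -0.0], [0.0, 0.001, -1.0]]
ft_force: [-0.2, -0.1, -0.0]
gripper_width: 0.65
t 26.65 tcp [0.4443 0.0793 0.0892] yaw 49.92 tilt [ 0.0006 -0.0001] g 0.65 F [-0.2 -0.1 -0. ] q [ 0.09 -0.04  1.82 -0.    1.37  0.79]
turn z -0.08 shift mm [-0.1  0.  66.2] shift now-frame [-0.1 -0.  66.2]
```

```bash

python3 -m jog '[[[0.0,0,0.035,0,0,0,0.35],[0,0,0.0315,0,0,0,0.35],[0,0,0,0,0,0,0.35],[0,0,0,0,0,0,0.35],[0,0,0,0,0,0,0.8],[0,0,0,0,0,0,0.8],[0,0,0,0,0,0,0.8],[0,0,0,0,0,0,0.8]]]' 40
python3 d.py .4443 .0792 .023 50
python3 -m jog '[[[0,0,-0.04,0,0,0,0.8],[0,0,-0.045,0,0,0,0.8],[0,0,-0.043,0,0,0,0.8],[-0.0297,0.0307,0,0,0,0,0.8],[-0.0297,0.0307,0,0,0,0,0.8],[-0.0297,0.0307,0,0,0,0,0.8],[-0.0297,0.0307,0,0,0,0,0.8],[-0.0297,0.0307,0,0,0,0,0.8]]]'
python3 -m jog '[[[-0.0297,0.0307,0,0,0,0,0.8],[-0.0297,0.0307,0,0,0,0,0.8],[0,0,0.02,0,0,0,0.8],[0,0,0.025,0,0,0,0.8],[0,0,0.015,0,0,0,0.8],[0,0,0,0,0,0,0.8],[0,0,0,0,0,0,0.8],[0,0,0,0,0,0,0.8]]]'
python3 d.py .4755 -.2180 .042 50
```

```text
t: 27.45
tcp_pos: [0.4454, 0.08, 0.0247]
eef_rot: [[0.643, 0.766, 0.004], [0.766, -0.643, 0.0], [0.003, 0.003, -1.0]]
ft_force: [-0.8, -1.1, 6.7]
gripper_width: 0.455
t 27.45 tcp [0.4454 0.08   0.0247] yaw 50.0 tilt [0.0043 0.0001] g 0.455 F [-0.8 -1.1  6.7] q [ 0.1   0.05  1.86 -0.    1.22  0.79]
turn z 0.0 shift mm [-1.4 -0.3  1.7] shift now-frame [-1.4 -0.3  1.7]
t: 28.25
tcp_pos: [0.4661, -0.1342, 0.1515]
eef_rot: [[0.643, 0.766, 0.002], [0.766, -0.643, -0.001], [0.001, 0.002, -1.0]]
ft_force: [0.8, -0.1, -0.7]
gripper_width: 0.449
t: 29.05
tcp_pos: [0.4756, -0.2177, 0.0921]
eef_rot: [[0.642, 0.766, 0.003], [0.766, -0.642, -0.001], [0.001, 0.003, -1.0]]
ft_force: [0.5, 0.0, -0.8]
gripper_width: 0.452
t 29.05 tcp [ 0.4756 -0.2177  0.0921] yaw 50.02 tilt [ 0.0025 -0.0014] g 0.452 F [ 0.5  0.  -0.8] q [-0.5   0.15  1.61 -0.    1.38  0.2 ]
turn z 0.02 shift mm [-0.3  0.1 50.1] shift now-frame [-0.4 -0.1 50.1]
```

```bash

python3 -m jog '[[[0.001,0,0.022,0,0,0,0.8],[0,0,0.018,0,0,0,0.8],[0,0,0.01,0,0,0,0.8],[0,0,0,0,0,0,0.8],[0,0,0,0,0,0,0.8],[0,0,0,0,0,0,0.8]]]'
python3 -m jog '[[[0,0,0,0,0,0,0.35],[0,0,0,0,0,0,0.35],[0,0,0,0,0,0,0.35],[0,0,0,0,0,0,0.35],[0,0,-0.035,0,0,0,0.35],[0,0,-0.04,0,0,0,0.35],[0,0,-0.033,0,0,0,0.35],[0,0,0,0,0,0,0.35]]]'
python3 det.py
python3 -m jog '[[[0.0276,-0.0322,0,0,0,0,0.35],[0.0276,-0.0322,0,0,0,0,0.35],[0.0276,-0.0322,0,0,0,0,0.35],[0.0276,-0.0322,0,0,0,0,0.35],[0.0276,-0.0322,0,0,0,0,0.35],[0,0,0.03,0,0,0,0.35],[0,0,0.03,0,0,0,0.35],[0,0,0,0,0,0,0.35]]]'
python3 -m jog '[[[0,0,0,0,0,0,0.35],[0,0,0,0,0,0,0.35],[0,0,0,0,0,0,0.35]]]'
python3 d.py .4409 -.0086 .023 50
```

```text
t: 29.65
tcp_pos: [0.4762, -0.217, 0.0416]
eef_rot: [[0.643, 0.766, 0.002], [0.766, -0.643, -0.001], [0.0, 0.002, -1.0]]
ft_force: [-0.7, 1.3, -0.6]
gripper_width: 0.45
t: 30.45
tcp_pos: [0.4777, -0.2178, 0.1542]
eef_rot: [[0.643, 0.766, 0.009], [0.766, -0.643, -0.005], [0.002, 0.01, -1.0]]
ft_force: [0.9, 0.9, 0.0]
gripper_width: 0.652
A []
B []
C [(0.82, [0.4392, -0.0086])]
D []
E [(0.81, [0.4421, -0.0087])]
F [(1.0, [0.4409, -0.0086])]
t: 31.3
tcp_pos: [0.4375, -0.0067, 0.0833]
eef_rot: [[0.642, 0.767, -0.01], [0.767, -0.642, 0.001], [-0.006, -0.008, -1.0]]
ft_force: [-0.8, -0.2, -0.3]
gripper_width: 0.651
t: 31.6
tcp_pos: [0.4417, -0.0077, 0.0897]
eef_rot: [[0.643, 0.766, 0.002], [0.766, -0.643, -0.0], [0.001, 0.002, -1.0]]
ft_force: [-0.0, -0.3, 0.8]
gripper_width: 0.65
t 31.6 tcp [ 0.4417 -0.0077  0.0897] yaw 49.98 tilt [ 0.0025 -0.0003] g 0.65 F [-0.  -0.3  0.8] q [-0.1  -0.07  1.84 -0.    1.37  0.6 ]
turn z -0.02 shift mm [-1.2 -0.  66.7] shift now-frame [-1.3 -0.2 66.7]
```

```bash

python3 -m jog '[[[-0.001,0,0.035,0,0,0,0.35],[0,0,0.0315,0,0,0,0.35],[0,0,0,0,0,0,0.35],[0,0,0,0,0,0,0.35],[0,0,0,0,0,0,0.8],[0,0,0,0,0,0,0.8],[0,0,0,0,0,0,0.8],[0,0,0,0,0,0,0.8]]]' 40
python3 d.py .4409 -.0086 .023 50
python3 -m jog '[[[0,0,-0.04,0,0,0,0.8],[0,0,-0.045,0,0,0,0.8],[0,0,-0.043,0,0,0,0.8],[-0.0304,0.0341,0,0,0,0,0.8],[-0.0304,0.0341,0,0,0,0,0.8],[-0.0304,0.0341,0,0,0,0,0.8],[-0.0304,0.0341,0,0,0,0,0.8],[-0.0304,0.0341,0,0,0,0,0.8]]]'
python3 -m jog '[[[-0.0304,0.0341,0,0,0,0,0.8],[0,0,0.02,0,0,0,0.8],[0,0,0.025,0,0,0,0.8],[0,0,0.015,0,0,0,0.8],[0,0,0,0,0,0,0.8],[0,0,0,0,0,0,0.8],[0,0,0,0,0,0,0.8]]]'
python3 d.py .4807 -.2798 .042 50
```

```text
t: 32.4
tcp_pos: [0.4418, -0.0084, 0.0242]
eef_rot: [[0.643, 0.766, 0.004], [0.766, -0.643, -0.001], [0.002, 0.004, -1.0]]
ft_force: [-1.6, -0.4, 7.7]
gripper_width: 0.456
t 32.4 tcp [ 0.4418 -0.0084  0.0242] yaw 50.01 tilt [ 0.0042 -0.0005] g 0.456 F [-1.6 -0.4  7.7] q [-0.1   0.02  1.89 -0.    1.22  0.6 ]
turn z 0.01 shift mm [-0.8 -0.5  1.2] shift now-frame [-0.8 -0.5  1.2]
t: 33.2
tcp_pos: [0.4733, -0.2362, 0.1511]
eef_rot: [[0.643, 0.766, 0.002], [0.766, -0.643, -0.001], [0.0, 0.002, -1.0]]
ft_force: [0.8, 0.7, -1.1]
gripper_width: 0.452
t: 33.9
tcp_pos: [0.4806, -0.2797, 0.0917]
eef_rot: [[0.642, 0.766, 0.002], [0.766, -0.642, -0.002], [0.0, 0.003, -1.0]]
ft_force: [0.4, -1.2, -1.6]
gripper_width: 0.457
t 33.9 tcp [ 0.4806 -0.2797  0.0917] yaw 50.04 tilt [ 0.0025 -0.0017] g 0.457 F [ 0.4 -1.2 -1.6] q [-0.59  0.24  1.51 -0.    1.39  0.1 ]
turn z 0.04 shift mm [-0.   0.2 49.7] shift now-frame [-0.   0.1 49.7]
```

```bash

python3 -m jog '[[[0.0008,0,0.022,0,0,0,0.8],[0,0,0.018,0,0,0,0.8],[0,0,0.01,0,0,0,0.8],[0,0,0,0,0,0,0.8],[0,0,0,0,0,0,0.8],[0,0,0,0,0,0,0.8]]]'
python3 -m jog '[[[0,0,0,0,0,0,0.35],[0,0,0,0,0,0,0.35],[0,0,0,0,0,0,0.35],[0,0,0,0,0,0,0.35],[0,0,-0.04,0,0,0,0.35],[0,0,-0.045,0,0,0,0.35],[0,0,-0.045,0,0,0,0.35],[0,0,-0.045,0,0,0,0.35]]]'
python3 -m jog '[[[0,0,-0.03,0,0,0,0.35],[0.0364,-0.0293,0,0,0,0,0.35],[0.0364,-0.0293,0,0,0,0,0.35],[0.0364,-0.0293,0,0,0,0,0.35],[0.0364,-0.0293,0,0,0,0,0.35],[0.0364,-0.0293,0,0,0,0,0.35],[0.0364,-0.0293,0,0,0,0,0.35],[0,0,0,0,0,0,0.35]]]'
python3 d.py .4926 .2807 .25 57.8
python3 - <<'E'
from h import *
cap('top','t2.png');cap('scene','s2.png')
a=cv2.imread('pics/raw_t2.png');b=cv2.imread('pics/raw_s2.png')
z=lambda i,x0,y0,x1,y1:cv2.resize(i[y0:y1,x0:x1],(390,390*(y1-y0)//(x1-x0)),interpolation=cv2.INTER_CUBIC)
o=[z(a,320,165,400,265),z(b,100,180,215,285)];h=max(i.shape[0] for i in o)
o=[cv2.copyMakeBorder(i,0,h-i.shape[0],0,0,0) for i in o];cv2.imwrite('pics/n2.png',np.hstack(o))
cv2.imwrite('pics/dl2.png',z(a,125,170,200,260))
E
```

```text
t: 34.5
tcp_pos: [0.4808, -0.2792, 0.0411]
eef_rot: [[0.643, 0.766, 0.002], [0.766, -0.643, -0.001], [0.0, 0.002, -1.0]]
ft_force: [-0.2, 0.2, -2.6]
gripper_width: 0.452
t: 35.3
tcp_pos: [0.48, -0.2786, 0.2167]
eef_rot: [[0.643, 0.766, 0.0], [0.766, -0.643, -0.0], [-0.0, 0.0, -1.0]]
ft_force: [0.7, -0.6, 0.5]
gripper_width: 0.65
t: 36.1
tcp_pos: [0.4856, 0.0062, 0.2451]
eef_rot: [[0.638, 0.77, 0.001], [0.77, -0.638, 0.001], [0.001, -0.0, -1.0]]
ft_force: [0.2, -0.6, -0.4]
gripper_width: 0.653
t 36.1 tcp [0.4856 0.0062 0.2451] yaw 50.38 tilt [0.0006 0.0013] g 0.653 F [ 0.2 -0.6 -0.4] q [-0.06 -0.06  1.51  0.    1.69  0.63]
turn z -7.42 shift mm [ 236.  -140.4   -4.9] shift now-frame [ 215.9 -169.7   -4.5]
```

View pics/n2.png

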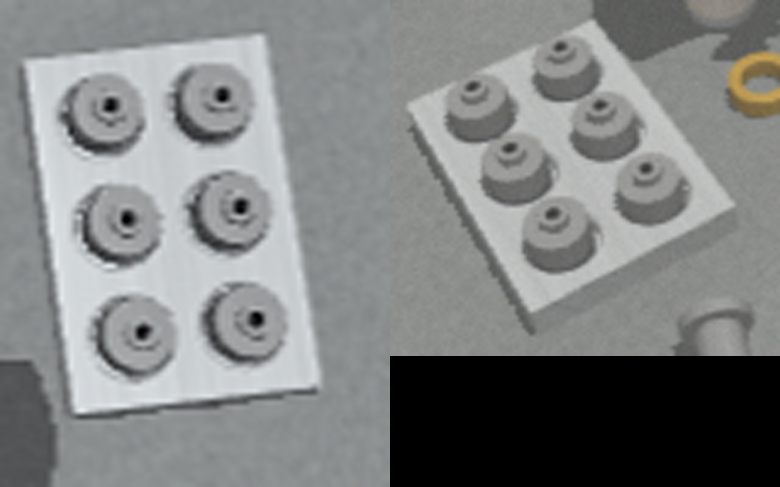

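View pics/dl2.png

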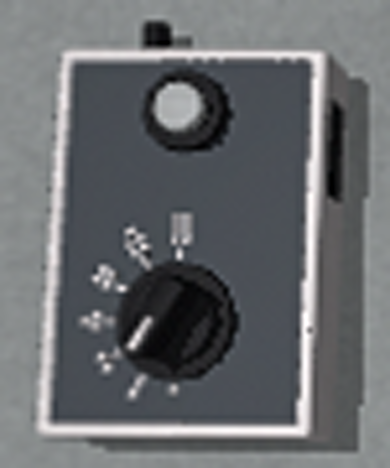

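All six sit flat and port up in both views (top-crop ports at (110,105), (222,95), (127,217), (241,207), (143,332), (256,320)). The dial line at (140,335) points at tick 1 (137,385). Next, dial to click 4.

```bash

python3 -m jog '[[[0.036,-0.0283,0,0,0,0,0.3],[0.036,-0.0283,0,0,0,0,0.3],[0.036,-0.0283,0,0,0,0,0.3],[0.036,-0.0283,0,0,0,0,0.3],[0.036,-0.0283,0,0,0,0,0.3],[0.036,-0.0283,0,0,0,0,0.3],[0,0,0,0,0,-8.2,0.3],[0,0,0,0,0,-8.2,0.3]]]'
python3 -m jog '[[[0,0,0,0,0,-8.2,0.3],[0,0,0,0,0,-8.2,0.3],[0,0,0,0,0,-8.2,0.3],[0,0,0,0,0,-8.2,0.3],[0,0,0,0,0,-8.2,0.3],[0,0,0,0,0,-8.2,0.3],[0,0,0,0,0,-8.2,0.3],[0,0,0,0,0,-8.2,0.3]]]'
python3 -m jog '[[[0,0,0,0,0,-8.2,0.3],[0,0,0,0,0,-7.2,0.3],[0,0,0.05,0,0,0,0.3],[0,0,0.03,0,0,0,0.3],[0,0,0,0,0,0,0.3],[0,0,0,0,0,0,0.3],[0,0,0,0,0,0,0.3]]]'
python3 d.py .4926 .2807 .098 147.8
```

```text
t: 37.0
tcp_pos: [0.4952, 0.276, 0.2441]
eef_rot: [[0.395, 0.919, -0.001], [0.919, -0.395, -0.001], [-0.001, -0.0, -1.0]]
ft_force: [0.0, -1.0, 0.1]
gripper_width: 0.701
t: 37.8
tcp_pos: [0.4956, 0.2745, 0.2446]
eef_rot: [[-0.672, 0.741, -0.0], [0.741, 0.672, -0.001], [-0.0, -0.0, -1.0]]
ft_force: [0.4, 0.6, 0.4]
gripper_width: 0.705
t: 38.5
tcp_pos: [0.496, 0.2761, 0.1675]
eef_rot: [[-0.842, 0.539, 0.004], [0.539, 0.842, 0.002], [-0.002, 0.003, -1.0]]
ft_force: [-0.0, -0.6, 0.2]
gripper_width: 0.704
t 38.5 tcp [0.496  0.2761 0.1675] yaw 147.36 tilt [0.0038 0.0016] g 0.704 F [-0.  -0.6  0.2] q [ 0.44  0.2   1.39 -0.    1.54 -0.56]
turn z -0.44 shift mm [ 5.3  2.1 69.5] shift now-frame [ 5.5  1.8 69.5]
```

```bash

python3 -m jog '[[[0.0054,0.0019,0,0,0,-0.4,0.3],[0,0,0.035,0,0,0,0.3],[0,0,0.0345,0,0,0,0.3],[0,0,0,0,0,0,0.3],[0,0,0,0,0,0,0.3],[0,0,0,0,0,0,0.3]]]' 50
python3 d.py .4926 .2807 .098 147.8
python3 -m jog '[[[0,0,0,0,0,0,1],[0,0,0,0,0,0,1],[0,0,0,0,0,0,1],[0,0,0,0,0,0,1],[0,0,0,0,0,0,1],[0,0,0,0,0,0,1],[0,0,0,0,0,0,1],[0,0,0,0,0,0,1]]]' 50
python3 d.py .4926 .2807 .098 147.8
```

```text
t: 39.1
tcp_pos: [0.4923, 0.2814, 0.0983]
eef_rot: [[-0.846, 0.533, 0.004], [0.533, 0.846, 0.002], [-0.002, 0.004, -1.0]]
ft_force: [-0.3, 0.7, 0.3]
gripper_width: 0.702
t 39.1 tcp [0.4923 0.2814 0.0983] yaw 147.82 tilt [0.0041 0.0019] g 0.702 F [-0.3  0.7  0.3] q [ 0.45  0.26  1.47 -0.    1.41 -0.56]
turn z 0.02 shift mm [-0.6 -0.4  0.3] shift now-frame [-0.6 -0.4  0.3]
t: 39.9
tcp_pos: [0.4917, 0.2811, 0.0962]
eef_rot: [[-0.846, 0.533, 0.002], [0.533, 0.846, 0.001], [-0.001, 0.002, -1.0]]
ft_force: [1.2, 3.0, 5.7]
gripper_width: 0.15
t 39.9 tcp [0.4917 0.2811 0.0962] yaw 147.82 tilt [0.002  0.0013] g 0.15 F [1.2 3.  5.7] q [ 0.45  0.26  1.47  0.    1.41 -0.56]
turn z 0.02 shift mm [-1.   0.1 -1.8] shift now-frame [-1.   0.1 -1.8]
```

```bash

python3 -m jog '[[[0,0,0,0,0,8.5,1],[0,0,0,0,0,8.5,1],[0,0,0,0,0,8.5,1],[0,0,0,0,0,8.5,1],[0,0,0,0,0,8.5,1],[0,0,0,0,0,8.5,1],[0,0,0,0,0,8.5,1],[0,0,0,0,0,8.5,1]]]'
python3 -m jog '[[[0,0,0,0,0,8.5,1],[0,0,0,0,0,8.5,1],[0,0,0,0,0,5,1],[0,0,0,0,0,0,1],[0,0,0,0,0,0,1]]]'
python3 d.py .4926 .2807 .098 57.8
python3 -m jog '[[[0,0,0,0,0,0,0.35],[0,0,0,0,0,0,0.35],[0,0,0,0,0,0,0.35],[0,0,0,0,0,0,0.35],[0,0,-0.04,0,0,0,0.35],[0,0,-0.045,0,0,0,0.35],[0,0,0,0,0,0,0.35],[0,0,0,0,0,0,0.35]]]'
python3 d.py .5995 .2767 .13 57.8
python3 - <<'E'
from h import *
cap('scene','dial4.png',(290,90,400,190),5)
E
```

```text
t: 40.7
tcp_pos: [0.4913, 0.281, 0.0962]
eef_rot: [[0.182, 0.983, 0.001], [0.983, -0.182, 0.001], [0.001, 0.001, -1.0]]
ft_force: [-0.8, 2.5, 6.8]
gripper_width: 0.155
t: 41.2
tcp_pos: [0.4911, 0.2811, 0.0962]
eef_rot: [[0.533, 0.846, 0.0], [0.846, -0.533, 0.001], [0.001, -0.0, -1.0]]
ft_force: [-0.7, 2.9, 7.2]
gripper_width: 0.152
t 41.2 tcp [0.4911 0.2811 0.0962] yaw 57.81 tilt [0.0005 0.0011] g 0.152 F [-0.7  2.9  7.2] q [0.45 0.26 1.47 0.   1.41 1.02]
turn z 0.01 shift mm [ 0.4  1.5 -1.8] shift now-frame [ 0.4  1.5 -1.8]
t: 42.0
tcp_pos: [0.4915, 0.2807, 0.1813]
eef_rot: [[0.533, 0.846, 0.002], [0.846, -0.533, 0.001], [0.002, 0.001, -1.0]]
ft_force: [-0.5, 0.1, -0.6]
gripper_width: 0.649
t 42.0 tcp [0.4915 0.2807 0.1813] yaw 57.8 tilt [0.0022 0.0008] g 0.649 F [-0.5  0.1 -0.6] q [ 0.45  0.19  1.38 -0.    1.57  1.02]
turn z 0.0 shift mm [54.1 93.5 51.3] shift now-frame [54.  93.4 51.6]
```

View pics/dial4.png

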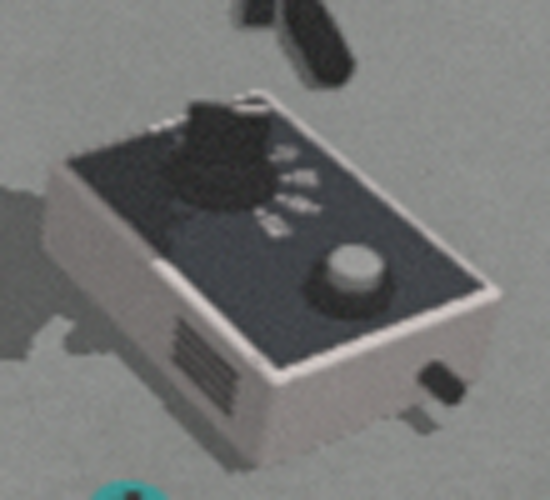

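```bash

python3 -m jog '[[[0.018,0.0311,0,0,0,0,1],[0.018,0.0311,0,0,0,0,1],[0.018,0.0312,0,0,0,0,1],[0,0,0.03,0,0,0,1],[0,0,0.02,0,0,0,1],[0,0,0,0,0,0,1],[0,0,0,0,0,0,1],[0,0,0,0,0,0,1]]]'
python3 - <<'E'
from h import *
for z in(.07,.075,.08,.085):
    print(z,px2w('scene',361.1,142.4,z)[:2].round(4),px2w('top',125+207.5/6-.5,170+123.5/6-.5,z)[:2].round(4))
E
python3 d.py .5995 .2767 .10 57.8
```

```text
t: 42.85
tcp_pos: [0.5992, 0.2768, 0.1317]
eef_rot: [[0.533, 0.846, 0.002], [0.846, -0.533, 0.001], [0.001, 0.001, -1.0]]
ft_force: [-0.6, -0.1, 0.6]
gripper_width: 0.001
0.07 [0.5914 0.2885] [0.6015 0.2798]
0.075 [0.5957 0.2838] [0.6005 0.2783]
0.08 [0.6001 0.2791] [0.5995 0.2769]
0.085 [0.6044 0.2743] [0.5986 0.2754]
t 42.85 tcp [0.5992 0.2768 0.1317] yaw 57.82 tilt [0.0017 0.0006] g 0.001 F [-0.6 -0.1  0.6] q [ 0.38  0.49  1.11 -0.    1.54  0.94]
turn z 0.02 shift mm [ 0.   0.3 31.7] shift now-frame [-0.   0.3 31.7]
```

Button top ≈ z 0.080, so contact should come at TCP ≈ 0.094. Pressing in small steps.

```bash

python3 -m jog '[[[0,0,0.015,0,0,0,1],[0,0,0.015,0,0,0,1],[0,0,0.003,0,0,0,1],[0,0,0.002,0,0,0,1],[0,0,0,0,0,0,1],[0,0,0,0,0,0,1],[0,0,0,0,0,0,1]]]'
python3 -m jog '[[[0,0,0.002,0,0,0,1],[0,0,0,0,0,0,1],[0,0,0,0,0,0,1],[0,0,0,0,0,0,1]]]'
python3 -m jog '[[[0,0,0.002,0,0,0,1],[0,0,0,0,0,0,1],[0,0,0,0,0,0,1],[0,0,0,0,0,0,1]]]'
python3 -m jog '[[[0,0,0.002,0,0,0,1],[0,0,0,0,0,0,1],[0,0,0,0,0,0,1],[0,0,0,0,0,0,1]]]'
```

```text
t: 43.55
tcp_pos: [0.5991, 0.2767, 0.0959]
eef_rot: [[0.533, 0.846, 0.001], [0.846, -0.533, 0.0], [0.001, 0.001, -1.0]]
ft_force: [-1.4, -0.1, 1.5]
gripper_width: 0.001
t: 43.95
tcp_pos: [0.5992, 0.2767, 0.0937]
eef_rot: [[0.533, 0.846, 0.001], [0.846, -0.533, 0.0], [0.001, 0.001, -1.0]]
ft_force: [1.1, 0.7, 2.8]
gripper_width: 0.001
t: 44.35
tcp_pos: [0.5992, 0.2767, 0.0916]
eef_rot: [[0.533, 0.846, 0.001], [0.846, -0.533, 0.0], [0.001, 0.001, -1.0]]
ft_force: [2.4, 1.9, 4.5]
gripper_width: -0.001
t: 44.75
tcp_pos: [0.5992, 0.2767, 0.0901]
eef_rot: [[0.533, 0.846, 0.001], [0.846, -0.533, 0.0], [0.001, 0.001, -1.0]]
ft_force: [1.0, 0.4, 6.6]
gripper_width: 0.004
```

```bash

python3 -m jog '[[[0,0,0.002,0,0,0,1],[0,0,0,0,0,0,1],[0,0,0,0,0,0,1],[0,0,0,0,0,0,1]]]'
python3 -m jog '[[[0,0,-0.02,0,0,0,1],[0,0,-0.03,0,0,0,1],[0,0,-0.04,0,0,0,1],[0,0,-0.02,0,0,0,1],[0.025,0.043,0,0,0,0,0.3],[0.025,-0.035,0,0,0,0,0.3],[0,0,0,0,0,0,0.3],[0,0,0,0,0,0,0.3]]]'
python3 d.py .4915 .2807 .18 57.8
python3 - <<'E'
from h import *
cap('top','t4.png',(120,165,205,265),5.5)
E
```

```text
t: 45.15
tcp_pos: [0.5993, 0.2767, 0.0899]
eef_rot: [[0.533, 0.846, 0.002], [0.846, -0.533, 0.001], [0.001, 0.001, -1.0]]
ft_force: [-4.0, -0.9, 15.8]
gripper_width: 0.0
t: 45.95
tcp_pos: [0.6315, 0.3152, 0.1954]
eef_rot: [[0.531, 0.847, -0.003], [0.847, -0.531, -0.002], [-0.003, -0.002, -1.0]]
ft_force: [-0.6, -0.5, -0.0]
gripper_width: 0.68
t 45.95 tcp [0.6315 0.3152 0.1954] yaw 57.9 tilt [-0.003  -0.0017] g 0.68 F [-0.6 -0.5 -0. ] q [ 0.41  0.6   0.83 -0.    1.71  0.97]
turn z 0.1 shift mm [-103.7 -100.1   15.4] shift now-frame [-103.5 -100.2   15.9]
```

View pics/t4.png

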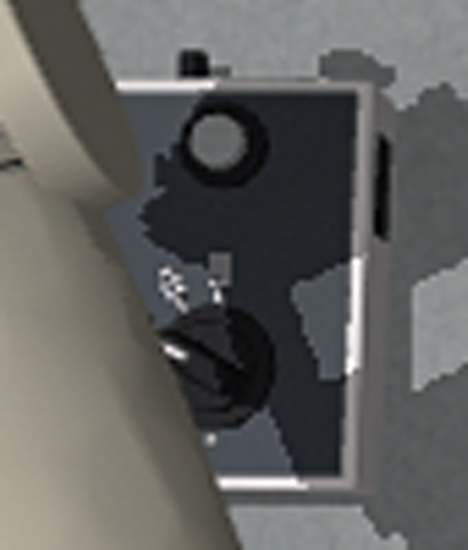

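Button bottomed out (TCP stopped at 0.090, 15.8 N) and was released. The bar at (178,352) points about 28° above the left direction, which is click 4. Now back to click 0.

```bash

python3 -m jog '[[[-0.0259,-0.025,0,0,0,0,0.3],[-0.0259,-0.025,0,0,0,0,0.3],[-0.0259,-0.025,0,0,0,0,0.3],[-0.0259,-0.025,0,0,0,0,0.3],[0,0,0.03,0,0,0,0.3],[0,0,0,0,0,0,0.3],[0,0,0,0,0,0,0.3],[0,0,0,0,0,0,0.3]]]' 50
python3 d.py .4918 .281 .098 57.8
```

```text
t: 46.8
tcp_pos: [0.4933, 0.2801, 0.1685]
eef_rot: [[0.533, 0.846, 0.001], [0.846, -0.533, 0.0], [0.001, 0.001, -1.0]]
ft_force: [-0.1, -0.1, 0.8]
gripper_width: 0.698
t 46.8 tcp [0.4933 0.2801 0.1685] yaw 57.77 tilt [0.0014 0.0005] g 0.698 F [-0.1 -0.1  0.8] q [ 0.45  0.21  1.39 -0.    1.55  1.01]
turn z -0.03 shift mm [-0.1 -1.8 70.5] shift now-frame [-0.1 -1.8 70.5]
```

```bash

python3 -m jog '[[[0,-0.0016,0.035,0,0,0,0.3],[0,0,0.035,0,0,0,0.3],[0,0,0,0,0,0,0.3],[0,0,0,0,0,0,0.3],[0,0,0,0,0,0,0.3]]]' 50
python3 -m jog '[[[0,0,0,0,0,0,1],[0,0,0,0,0,0,1],[0,0,0,0,0,0,1],[0,0,0,0,0,0,1],[0,0,0,0,0,0,1],[0,0,0,0,0,0,1],[0,0,0,0,0,0,1],[0,0,0,0,0,0,1]]]'
python3 -m jog '[[[0,0,0,0,0,-8.5,1],[0,0,0,0,0,-8.5,1],[0,0,0,0,0,-8.5,1],[0,0,0,0,0,-8.5,1],[0,0,0,0,0,-8.5,1],[0,0,0,0,0,-8.5,1],[0,0,0,0,0,-8.5,1],[0,0,0,0,0,-8.5,1]]]'
python3 -m jog '[[[0,0,0,0,0,-8.5,1],[0,0,0,0,0,-8.5,1],[0,0,0,0,0,-8.5,1],[0,0,0,0,0,-8.5,1],[0,0,0,0,0,-8.5,1],[0,0,0,0,0,-8.5,1],[0,0,0,0,0,-1,1],[0,0,0,0,0,0,1]]]'
python3 d.py .4918 .281 .098 177.8
```

```text
t: 47.3
tcp_pos: [0.4926, 0.2817, 0.1001]
eef_rot: [[0.533, 0.846, 0.004], [0.846, -0.533, 0.002], [0.003, 0.002, -1.0]]
ft_force: [-0.1, 0.2, -0.3]
gripper_width: 0.697
t: 48.1
tcp_pos: [0.4913, 0.2813, 0.0982]
eef_rot: [[0.533, 0.846, 0.001], [0.846, -0.533, 0.0], [0.001, 0.0, -1.0]]
ft_force: [-1.8, -0.6, 5.3]
gripper_width: 0.155
t: 48.9
tcp_pos: [0.4916, 0.2813, 0.0982]
eef_rot: [[-0.59, 0.808, 0.001], [0.808, 0.59, 0.001], [-0.0, 0.002, -1.0]]
ft_force: [-0.6, 0.9, 4.1]
gripper_width: 0.15
t: 49.7
tcp_pos: [0.4917, 0.2815, 0.0982]
eef_rot: [[-0.999, 0.041, 0.002], [0.041, 0.999, 0.001], [-0.002, 0.001, -1.0]]
ft_force: [-0.0, 1.2, 5.1]
gripper_width: 0.152
t 49.7 tcp [0.4917 0.2815 0.0982] yaw 177.65 tilt [0.0018 0.0012] g 0.152 F [-0.   1.2  5.1] q [ 0.45  0.26  1.47  0.    1.41 -1.08]
turn z -0.15 shift mm [-0.1 -0.5  0.2] shift now-frame [-0.1 -0.5  0.2]
```

```bash

python3 -m jog '[[[0,0,0,0,0,0,0.2],[0,0,0,0,0,0,0.2],[0,0,0,0,0,0,0.2],[0,0,0,0,0,0,0.2],[0,0,-0.04,0,0,0,0.2],[0,0,-0.045,0,0,0,0.2],[0,0,-0.045,0,0,0,0.2],[0,0,-0.03,0,0,0,0.2]]]'
python3 -m jog '[[[0,-0.045,0,0,0,0,0.2],[0,-0.045,0,0,0,0,0.2],[0,-0.045,0,0,0,0,0.2],[0,-0.045,0,0,0,0,0.2],[0,-0.045,0,0,0,0,0.2],[0,-0.04,0,0,0,0,0.2],[0,0,0,0,0,0,0.2],[0,0,0,0,0,0,0.2]]]'
python3 - <<'E'
from h import *
cap('top','t5.png');cap('scene','s5.png')
a=cv2.imread('pics/raw_t5.png');b=cv2.imread('pics/raw_s5.png')
z=lambda i,x0,y0,x1,y1:cv2.resize(i[y0:y1,x0:x1],(390,390*(y1-y0)//(x1-x0)),interpolation=cv2.INTER_CUBIC)
o=[z(a,125,170,200,260),z(b,100,140,260,290)];h=max(i.shape[0] for i in o)
o=[cv2.copyMakeBorder(i,0,h-i.shape[0],0,0,0) for i in o];cv2.imwrite('pics/n5.png',np.hstack(o))
E
```

```text
t: 50.5
tcp_pos: [0.4915, 0.2812, 0.2611]
eef_rot: [[-0.999, 0.039, 0.004], [0.039, 0.999, 0.002], [-0.004, 0.002, -1.0]]
ft_force: [0.6, -0.4, 0.0]
gripper_width: 0.798
t: 51.3
tcp_pos: [0.481, 0.0157, 0.2573]
eef_rot: [[-0.999, 0.04, 0.0], [0.04, 0.999, 0.0], [-0.0, 0.0, -1.0]]
ft_force: [-0.4, -0.2, 1.1]
gripper_width: 0.802
```

View pics/n5.png

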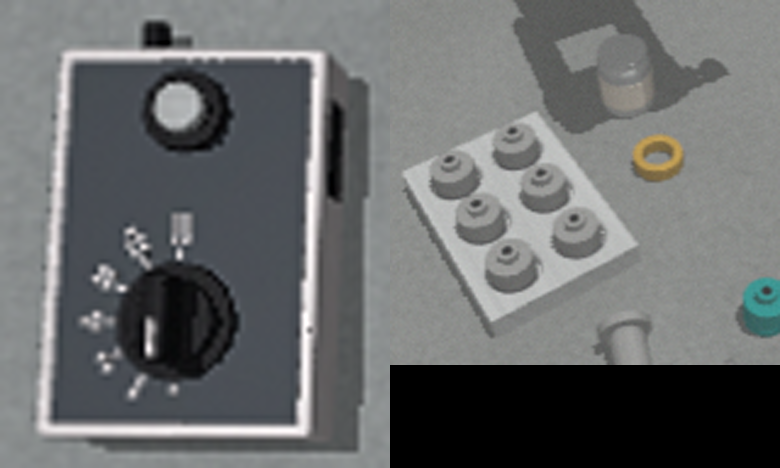

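The dial line at (150,340) points straight to the −x end, which is click 0, and the button is up. All six capsules are seated and the can is standing. Handing in.

```bash
python3 -c "
from bench import manip
print(manip.hand_in())"
```

```text
the job is handed in; nothing more can be done
None
```

The job is done and handed in at about 51 s of the 210 s allowed, with every step carried out in the order asked.

- **Loading:** I turned the dial from click 3 to click 1. Then I put all six grey capsules, port up, one into each pocket; the turquoise ones were left alone.
- **Running and locking:** I turned the dial to click 4, pressed the start button down to its stop (15.8 N) and released it. Then I turned the dial back to click 0.
- **Last checks:** the final pictures show the dial line at click 0, the button up, six capsules sitting flat, the can standing, and the gripper clear of everything. Each dial setting matched between the gripper angle and a picture.
- **Disagreements:** none of the checks failed. On the first carry I set three steps over the 50 mm limit, so the arm stopped about 20 mm short; I corrected this before lowering the capsule. Capsule position checks through the loading showed no capsule knocked aside.

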